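# Load and start the arm-board drying rack

### The arm

A 6-joint arm with a two-finger parallel gripper is mounted at the origin on the work surface. World frame = base frame: x ahead of the robot, y to its left, z up, the work surface at z = 0. Lengths are in m, angles in rad, forces in N, time in s.
With the tool pointing down it reaches from about 0.225 to 0.725 m from the base axis. Payload 3.1 kg.
Tool frame: the origin (TCP) lies on the centre line of the jaws, within the pads' length; the fingertips stand 22 mm ahead of it and the grasp point (between the pads) lies 3 mm ahead of it; z points along the fingers, y is the line along which they close (so a half turn about z gives the same grasp; the last joint's range is limited). The gripper opens to 85 mm and grips with 20 to 120 N. Pads are 22 mm wide; open, the fingers measure 114 mm over their backs; the gripper's body (76 mm by 85 mm) begins 54 mm behind the grasp point. The pads swing forward as they close: fully open they stand 13 mm farther back than shut.
Start: joints at [-1.288, 0.048, 0.099, 1.622, 0, 1.443], TCP at [0.21, -0.481, 0.253] pointing down, gripper open.
Joint ranges: [-2.91, 2.91], [-0.99, 1.94], [-1.21, 1.42], [-2.12, 2.29], [-1.49, 1.47], [-3.14, 3.14]. Speed limits (rad/s): [2.79, 2.79, 3.14, 3.14, 3.14, 3.14].

### API

Orientations are given as a 3x3 rotation matrix whose columns are the frame's x, y, z axes.
In Python, from bench import * gives the robot as it stands.
- The arm moves only by the tool step_arm, never from a script. Its argument "commands" is a list of rows, each an object of numbers: "x", "y", "z": the shift along the world's x, y, z scaled (see below); "wx", "wy", "wz": the turn, a rotation vector about the world's x, y, z scaled (see below). In form: [{"x": .., "y": .., "z": .., "wx": .., "wy": .., "wz": ..}, ...]. A call has exactly 5 rows; each row shifts and turns the commanded pose from where the row before left it; what a row does not reach is not made up. The controller multiplies each number of a shift by 0.25 m and each number of a turn by 180 degrees. A row lasts 1/8 s, in which the tool goes at most 62.5 mm and 10.7 degrees, less where a joint would pass 70% of its speed; a pose out of reach is approached as far as the arm can. A call with a number of a shift or a turn outside -1 to 1 is refused whole. A call with a gripper value outside its range is refused whole. "jaw" is the opening, from 0 (shut) to 1 (fully open), set as the call begins (left out, the last holds). The fingers move at their own pace and stop on an object; the grip force is fixed at half the most. Time passes only in rows, so rows that do not move let the fingers close, or fill a call up. It gives the time, the measured TCP pose, the force, the opening and the grip force at its end, in the units of the state.
- get_state(): the state, without advancing time (a new reading comes with each control period).
- read_camera(name): name is "scene" or "top" or "wrist"; returns the picture (384x512x3 uint8, red, green, blue); there is no depth.
- calibration(name): a dict with "mtx" (3x3 intrinsics, pixels), "D" ([k1, k2, p1, p2, k3] as OpenCV has them; the pictures are not rectified), "world_from_camera" (4x4, takes a point from camera to world coordinates); the wrist camera has in their place "hand_eye" (4x4, takes a point from camera to tool coordinates, whose origin is the TCP and whose axes are the flange's). Camera axes: x right, y up, looking along -z (the intrinsics and any distortion apply to the point x, -y, -z); pixel columns grow to the right and rows downward; lengths in m; the calibration is good to about 2 mm. A picture is of the moment at which its call begins: read the wrist's pose just before it. calibration takes no time and is no camera call.
- job_done(): hands the job in; it is judged then, once.
The state is a dict: "time_s": time; "joints": joint angles; "joint_velocities": joint speeds; "tau": joint torques, N m; "position": TCP position; "tcp_rot": TCP orientation; "contact_force": force on the tool from outside, world axes, zero at the start; "torque": the same for the moment, N m; "finger_gap": finger opening in m; "finger_force": force on a finger pad.
Only numpy, scipy, OpenCV 4.12 (cv2) and the standard library are available. Lean on these libraries where they do the work, as an engineer would, in place of code of your own. Each camera call takes 0.05 s, during which the arm holds its last target. There are 200 camera calls.

### The job

Switch the blower off at its rotary isolator, then stack all the arm boards from the rubber mat on the drying rack in layers of two, the first layer lying across the runners and every further layer crosswise to the one below, the two boards of a layer parallel, centred lengthwise on the rack and each about 33 mm to either side of its middle (an odd last board lies alone as the top layer, crosswise to the pair below). Only when the whole stack is up, press the sprung air-gate lever down until its catch holds it by itself, and last of all switch the isolator back on. Leave the bottles and other things around standing where they are.

Things in the scene. Friction and masses are not known exactly. Their poses are not given: they have to be found in the camera images.
- rack: drying rack, fixed: a square steel blower plinth 170 x 170 x 40 mm with a black grille on top and two grey runners lying on it along its x, each 160 long x 18 wide x 20 mm high, their middles 40 mm to either side of its centre in y (tops 60 mm above the bench). Origin: centre of its underside; x along the runners, z up
- rack_top (a point): point over the rack's centre, level with the runner tops (z = 60 mm), axes as the rack. First-layer boards have their undersides at this height, second layer 16 mm higher, third 32 mm. Layers 1 and 3 run along the rack's y, layer 2 along its x; they just rest by weight. In the middle between two runners or boards a gap of 36 mm or more is free for finger tips
- mat: black rubber mat, fixed flat on the bench, 320 (x) x 260 (y) x 3 mm thick; origin: centre of its underside. The boards start on it, all roughly along its x, in two columns of three places at a pitch of about 78 mm across
- board1: white rigid infant arm board, a flat slat 140 long x 30 wide x 16 mm thick, about 90 g, with a shallow grey strap band across it near each end; starts lying flat on the mat, none on another. Origin: its middle (8 mm above its underside); x along its length, y across its width. Either face may be up. Four to six of the identical boards are present, the rest are absent (None)
- board2: white rigid infant arm board, a flat slat 140 long x 30 wide x 16 mm thick, about 90 g, with a shallow grey strap band across it near each end; starts lying flat on the mat, none on another. Origin: its middle (8 mm above its underside); x along its length, y across its width. Either face may be up. Four to six of the identical boards are present, the rest are absent (None)
- board3: white rigid infant arm board, a flat slat 140 long x 30 wide x 16 mm thick, about 90 g, with a shallow grey strap band across it near each end; starts lying flat on the mat, none on another. Origin: its middle (8 mm above its underside); x along its length, y across its width. Either face may be up. Four to six of the identical boards are present, the rest are absent (None)
- board4: white rigid infant arm board, a flat slat 140 long x 30 wide x 16 mm thick, about 90 g, with a shallow grey strap band across it near each end; starts lying flat on the mat, none on another. Origin: its middle (8 mm above its underside); x along its length, y across its width. Either face may be up. Four to six of the identical boards are present, the rest are absent (None)
- board5: white rigid infant arm board, a flat slat 140 long x 30 wide x 16 mm thick, about 90 g, with a shallow grey strap band across it near each end; starts lying flat on the mat, none on another. Origin: its middle (8 mm above its underside); x along its length, y across its width. Either face may be up. Four to six of the identical boards are present, the rest are absent (None)
- board6: white rigid infant arm board, a flat slat 140 long x 30 wide x 16 mm thick, about 90 g, with a shallow grey strap band across it near each end; starts lying flat on the mat, none on another. Origin: its middle (8 mm above its underside); x along its length, y across its width. Either face may be up. Four to six of the identical boards are present, the rest are absent (None)
- gate_lever (a joint): angle of the sprung air-gate lever, rad: 0 up at rest (lever 0.30 rad above level), 0.50 fully down on its stop (0.20 rad below level). It springs back if let go early and resists with 2 N at the paddle at first and up to about 11 N at 0.15; past about 0.38 a catch snaps it to 0.50 and holds it there without a hand (about 4 N would lift it out)
- gate_paddle (a point): middle of the top face of the black rubber paddle (36 along the lever x 44 mm across) at the lever's free end, 110 mm from the hinge along the lever and 10 mm above its middle plane; moves with the lever. About 137 mm above the bench when the lever is up, about 83 mm when caught; bare bench lies below the outer part of it
- gate_hinge (a point): middle of the lever's level hinge axis, on the grey steel gate unit (housing 125 x 85 x 55 mm with two steel cheeks 110 mm high), 95 mm above the bench. This point's -x is the way the lever points (roughly the bench's -y), its y is the hinge axis, z up
- isolator (a joint): angle of the isolator handle, rad: 0 = off, 1.047 (60 degrees clockwise seen from above) = on, with a sprung detent and a stop at each end; from the half-way point it tips to the nearer detent. Needs about 0.15 N m. Starts on
- isolator_grip (a point): point on the vertical axis of the isolator's black bar handle, 93 mm above the bench (bar: 69 to 103 mm high, 70 mm long along this point's x, 16 mm thick; turns with it). White line on top: pointer end (-x). Grey box below 130 x 95 x 55 mm: off = bar along the box's long side, pointer to the black dot by a short side; on = pointer to the white dash
- jar: small squat glass jar, 48 mm across, 55 mm high, loose bystander to be left alone; origin: centre of its underside
- tape: roll of paper tape lying flat, 76 mm across, 25 mm high, loose bystander to be left alone; origin: centre of its underside
- amber: amber glass bottle, 72 mm across, 170 mm high, loose bystander to be left alone; origin: centre of its underside
- saline: clear plastic bottle, 68 mm across, 140 mm high, loose bystander to be left alone; origin: centre of its underside
- carton: cardboard carton 100 x 160 x 45 mm, loose bystander to be left alone; origin: centre of its underside
- dish: shallow steel dish, 110 mm across, 40 mm high, loose bystander to be left alone; origin: centre of its underside
- cup: white plastic cup, 72 mm across, 85 mm high, loose bystander to be left alone; origin: centre of its underside
Not all that is in view belongs to the job. What is shaped like the board3 but brown or pink is not meant. What is shaped like the board2 but red is not meant.

How it is judged:
By the outcome, as a careful person would: the job done as asked, in the order asked, and still so for the second after the job is handed in, with the robot touching nothing.
Of board1, board2, board3, board4, board5, board6 only 4 to 6 are there at a start; the rules pass over those that are not, and their reading is None.
At some moment in a run one of board1, board2, board3, board4, board5, board6 may be knocked a few centimetres aside while the robot is not near it.
Once in a run the grip may slacken for a moment while it holds something.
It also fails if it takes over 210 s, if anything falls off the work surface, if the arm or the gripper's body presses on something with over 40 N, if the wrist force passes 120 N, or if a joint passes its speed limit or range.

## Working session

There is one attempt and no reset: what is moved stays moved. The work goes in short steps, Python scripts to look and compute and a tool call to move; the robot and the scene stay as the last step left them, time stands still between calls to the robot, and variables do not carry over. Pictures are saved under pics/ and viewed, at most 14 in all, crops included, and the job is handed in when it is done.

Besides the shell and the picture viewer there is one more tool, called after "Emit:" by a JSON object that holds its "method" and its "body". step_arm: Moves the arm, as the interface text tells. Its arguments: {"type":"object","properties":{"commands":{"type":"array","items":{"type":"object","properties":{"x":{"type":"number"},"y":{"type":"number"},"z":{"type":"number"},"wx":{"type":"number"},"wy":{"type":"number"},"wz":{"type":"number"}}}},"jaw":{"type":"number"}},"required":["commands"]}

```bash
mkdir -p pics; ls; python3 - <<'E'
from bench import *
import cv2,numpy as np
s=get_state();print(s['time_s'],s['position'],np.round(s['tcp_rot'],3).tolist(),s['finger_gap'])
for n in('top','scene'):
    im=read_camera(n);cv2.imwrite(f'pics/{n}0.png',cv2.resize(im[:,:,::-1],(800,600),interpolation=cv2.INTER_CUBIC))
    cv2.imwrite(f'{n}_raw.png',im[:,:,::-1])
for n in('top','scene','wrist'):print({k:np.round(v,4).tolist() for k,v in calibration(n).items()})
E
```

```text
pics
0.0 [ 0.20948514 -0.48078516  0.25210369] [[0.917, 0.399, -0.001], [0.399, -0.917, 0.002], [0.0, -0.002, -1.0]] 0.08536718618117663
{'mtx': [[402.4291, 0.0, 252.5704], [0.0, 402.4291, 185.5794], [0.0, 0.0, 1.0]], 'D': [-0.1452, 0.0, 0.0, 0.0, 0.0], 'world_from_camera': [[0.0039, 0.9915, -0.1303, 0.3308], [-1.0, 0.0043, 0.0033, 0.0903], [0.0038, 0.1302, 0.9915, 1.4657], [0.0, 0.0, 0.0, 1.0]]}
{'mtx': [[402.7143, 0.0, 259.0341], [0.0, 402.7143, 197.7986], [0.0, 0.0, 1.0]], 'D': [-0.0302, 0.0, 0.0, 0.0, 0.0], 'world_from_camera': [[0.8464, -0.3942, 0.3581, 0.9171], [0.5326, 0.617, -0.5793, -0.5717], [0.0074, 0.6811, 0.7322, 0.9882], [0.0, 0.0, 0.0, 1.0]]}
{'mtx': [[303.8334, 0.0, 259.2699], [0.0, 303.8334, 191.1504], [0.0, 0.0, 1.0]], 'D': [0.0234, 0.0, 0.0, 0.0, 0.0], 'hand_eye': [[0.0005, 0.9636, 0.2673, 0.0676], [1.0, -0.0007, 0.0006, 0.0], [0.0007, 0.2673, -0.9636, -0.1206], [0.0, 0.0, 0.0, 1.0]]}
```

View pics/top0.png

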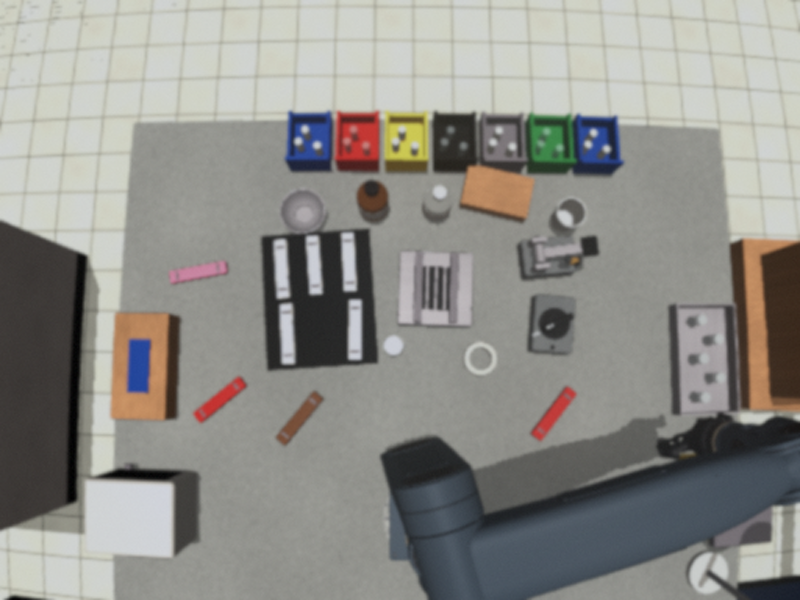

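View pics/scene0.png

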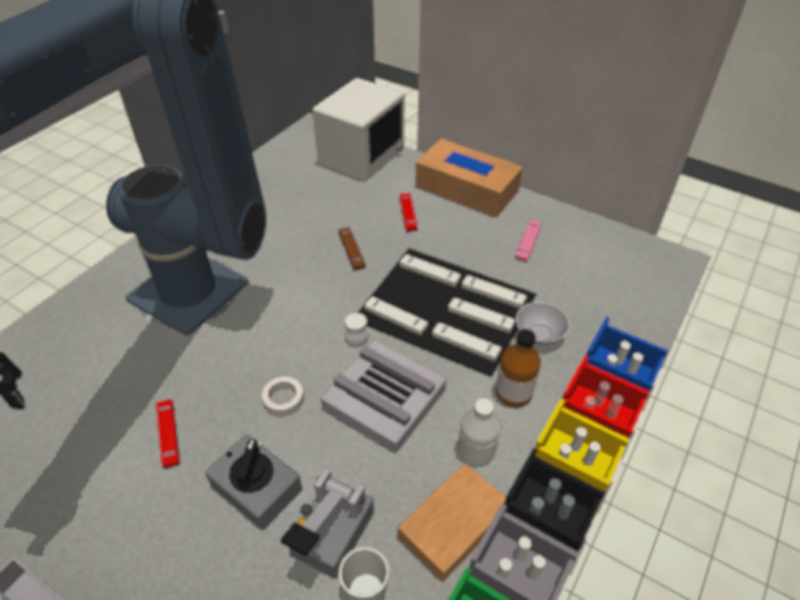

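```bash
cat > h.py <<'E'
from bench import *
import cv2,numpy as np
def ray(n,uv,st=None):
    c=calibration(n); p=cv2.undistortPoints(np.array(uv,float).reshape(-1,1,2),c['mtx'],np.array(c['D']))[:,0]
    d=np.c_[p[:,0],-p[:,1],-np.ones(len(p))]
    if n=='wrist':
        T=np.eye(4);T[:3,:3]=st['tcp_rot'];T[:3,3]=st['position'];T=T@np.array(c['hand_eye'])
    else:T=np.array(c['world_from_camera'])
    return T[:3,3],d@T[:3,:3].T
def w(n,uv,z,st=None):
    o,d=ray(n,uv,st); return o+d*((np.array(z)-o[2])/d[:,2])[:,None]
def tri(a,ua,b,ub,st=None):
    o1,d1=ray(a,[ua],st);o2,d2=ray(b,[ub],st);d1=d1[0];d2=d2[0]
    t=np.linalg.lstsq(np.c_[d1,-d2],o2-o1,rcond=None)[0]
    p,q=o1+t[0]*d1,o2+t[1]*d2; return (p+q)/2,np.linalg.norm(p-q)
def boards(im,n='top',z=.019,amin=40,st=None,thr=150):
    hsv=cv2.cvtColor(im,cv2.COLOR_RGB2HSV); m=((hsv[:,:,2]>thr)&(hsv[:,:,1]<50)).astype(np.uint8)
    out=[]
    for c in cv2.findContours(m,cv2.RETR_EXTERNAL,cv2.CHAIN_APPROX_NONE)[0]:
        if cv2.contourArea(c)<amin:continue
        P=w(n,c[:,0].astype(float),z,st)[:,:2]*1000
        (cx,cy),(a,b),t=cv2.minAreaRect(P.astype(np.float32))
        if a<b:a,b,t=b,a,t+90
        if 115<a<165 and 20<b<48: out.append([round(float(v),1) for v in(cx,cy,a,b,(t+90)%180-90)])
    return out
E
python3 - <<'E'
from h import *
im=cv2.imread('top_raw.png')
for z in(.019,):print(*boards(im[:,:,::-1]),sep='\n')
a=im[140:240,240:400];cv2.imwrite('pics/c1.png',cv2.resize(a,None,fx=5,fy=5,interpolation=cv2.INTER_CUBIC))
s=cv2.imread('scene_raw.png')[210:370,125:290];cv2.imwrite('pics/c2.png',cv2.resize(s,None,fx=3.6,fy=3.6,interpolation=cv2.INTER_CUBIC))
E
```

```text
[420.1, 336.1, 137.5, 29.1, 1.5]
[430.3, 179.0, 133.6, 25.2, 0.6]
[572.1, 352.7, 138.0, 29.0, 4.8]
[581.4, 275.9, 135.8, 28.1, 5.2]
[589.2, 194.4, 135.2, 27.8, 3.9]
```

View pics/c1.png

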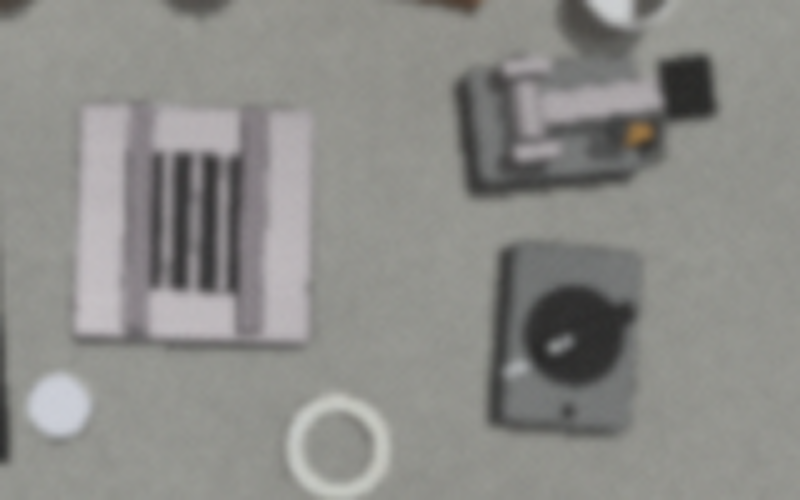

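View pics/c2.png

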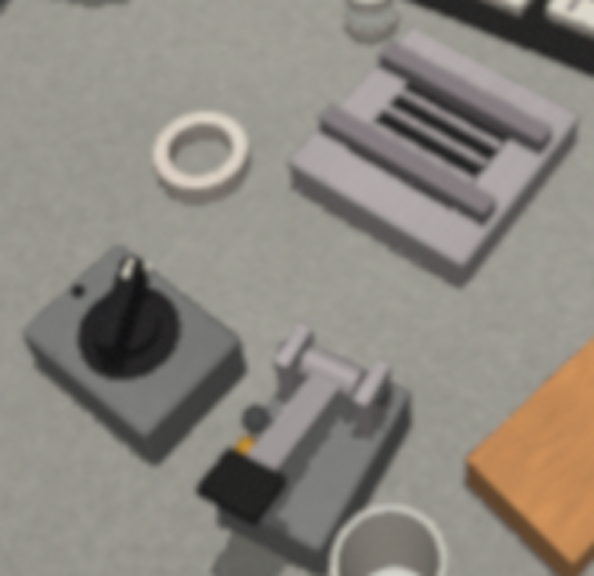

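```bash
python3 - <<'E'
from h import *
np.set_printoptions(precision=4,suppress=True)
t=lambda p:[240+p[0]/5-.4,140+p[1]/5-.4]
s=lambda p:[125+p[0]/3.6-.35,210+p[1]/3.6-.35]
r=w('top',[t(p) for p in[(80,103),(310,110),(305,340),(76,335)]],.04);print('rack',r,r.mean(0))
print('sizes',[np.linalg.norm(r[i]-r[i-1]) for i in range(4)])
r=w('top',[t(p) for p in[(140,103),(137,335),(253,108),(250,335)]],.06);print('runners',r,r.mean(0))
r=w('top',[t(p) for p in[(512,243),(642,250),(632,432),(500,424)]],.055);print('iso box',r,r.mean(0),[np.linalg.norm(r[i]-r[i-1]) for i in range(4)])
print('knob disc .06',w('top',[t((573,335)),t((568,410)),t((515,369))],[.06,.055,.055]))
print('bar end',w('top',[t((628,312)),t((548,350))],.1), 'scene ptr',w('scene',[s((130,262)),s((120,362))],.103))
print('disc scene',w('scene',[s((130,330)),s((77,291))],[.065,.055]))
print('paddle',tri('top',t((688,87)),'scene',s((242,485))),w('top',[t((688,87))],.137))
print('hinge',w('top',[t((528,106))],.1))
E
```

```text
rack [[ 0.6104  0.0749  0.04  ]
 [ 0.6062 -0.0913  0.04  ]
 [ 0.4398 -0.0857  0.04  ]
 [ 0.4429  0.0773  0.04  ]] [ 0.5248 -0.0062  0.04  ]
sizes [np.float64(0.16758118698469315), np.float64(0.16628189059604057), np.float64(0.16652145277881236), np.float64(0.16302155138368687)]
runners [[ 0.6067  0.0325  0.06  ]
 [ 0.4414  0.0348  0.06  ]
 [ 0.6036 -0.048   0.06  ]
 [ 0.4417 -0.0445  0.06  ]] [ 0.5234 -0.0063  0.06  ]
iso box [[ 0.5081 -0.233   0.055 ]
 [ 0.5034 -0.3276  0.055 ]
 [ 0.3736 -0.3165  0.055 ]
 [ 0.3795 -0.2216  0.055 ]] [ 0.4411 -0.2747  0.055 ] [np.float64(0.12908062088473185), np.float64(0.09471745009456432), np.float64(0.13032164473902844), np.float64(0.09514087512844456)]
knob disc .06 [[ 0.442  -0.2742  0.06  ]
 [ 0.3893 -0.2706  0.055 ]
 [ 0.4183 -0.2331  0.055 ]]
bar end [[ 0.4548 -0.303   0.1   ]
 [ 0.4286 -0.2461  0.1   ]] scene ptr [[ 0.4307 -0.25    0.103 ]
 [ 0.476  -0.3112  0.103 ]]
disc scene [[ 0.4465 -0.2777  0.065 ]
 [ 0.3881 -0.2716  0.055 ]]
paddle (array([ 0.6069, -0.3413,  0.1318]), np.float64(0.0002841218342053788)) [[ 0.6057 -0.3397  0.137 ]]
hinge [[ 0.5987 -0.2366  0.1   ]]
```

Emit:
{"method": "step_arm", "body": {"commands": [{"x": 0.0928, "y": 0.0824, "z": -0.0208, "wz": 0.0511}, {"x": 0.0928, "y": 0.0824, "z": -0.0208, "wz": 0.0511}, {"x": 0.0928, "y": 0.0824, "z": -0.0208, "wz": 0.0511}, {"x": 0.0928, "y": 0.0824, "z": -0.0208, "wz": 0.0511}, {"x": 0.0928, "y": 0.0824, "z": -0.0208, "wz": 0.0511}], "jaw": 0.7}}

```text
$.commands[0]: bad value
```

Emit:
{"method": "step_arm", "body": {"commands": [{"x": 0.0928, "y": 0.0824, "z": -0.0208, "wz": 0.0511}, {"x": 0.0928, "y": 0.0824, "z": -0.0208, "wz": 0.0511}, {"x": 0.0928, "y": 0.0824, "z": -0.0208, "wz": 0.0511}, {"x": 0.0928, "y": 0.0824, "z": -0.0208, "wz": 0.0511}, {"x": 0.0928, "y": 0.0824, "z": -0.0208, "wz": 0.0511}]}}

```text
$.commands[0]: bad value
```

Emit:
{"method": "step_arm", "body": {"commands": [{}, {}, {}, {}, {}]}}

```text
$.commands[0]: bad value
```

```bash
python3 - <<'E'
from h import *
s=get_state();print(s['time_s'],s['position'],np.degrees(np.arctan2(s['tcp_rot'][1][0],s['tcp_rot'][0][0])),s['tcp_rot'][2],s['finger_gap'],s['joints'])
im=read_camera('wrist');cv2.imwrite('pics/w1.png',im[:,:,::-1])
E
```

```text
0.1 [ 0.209503   -0.48081955  0.25220599] 23.53812491917032 [ 2.96866753e-04 -2.18440999e-03 -9.99997570e-01] 0.08522894169560982 [-1.28779281e+00  4.87090487e-02  9.77318390e-02  1.62202355e+00
  1.60052702e-05  1.44298172e+00]
```

View pics/w1.png

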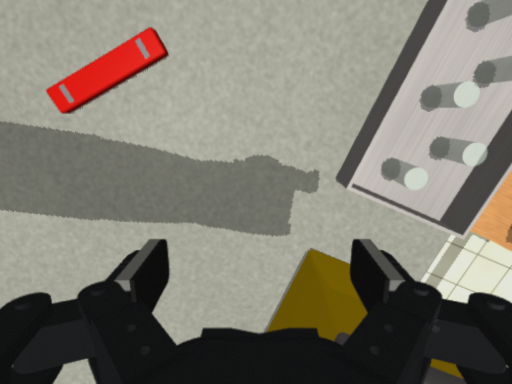

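The move was refused, so the wrist picture only shows the start place: a red decoy at (107,70) and the tray at right. Next time I'll give all six keys in each row.

Emit:
{"method": "step_arm", "body": {"commands": [{"x": 0.0928, "y": 0.0824, "z": -0.0208, "wx": 0, "wy": 0, "wz": 0.0511}, {"x": 0.0928, "y": 0.0824, "z": -0.0208, "wx": 0, "wy": 0, "wz": 0.0511}, {"x": 0.0928, "y": 0.0824, "z": -0.0208, "wx": 0, "wy": 0, "wz": 0.0511}, {"x": 0.0928, "y": 0.0824, "z": -0.0208, "wx": 0, "wy": 0, "wz": 0.0511}, {"x": 0.0928, "y": 0.0824, "z": -0.0208, "wx": 0, "wy": 0, "wz": 0.0511}], "jaw": 0.7}}

```text
time_s: 0.78
position: [0.3262, -0.3774, 0.2267]
tcp_rot: [[0.345, 0.939, -0.0], [0.939, -0.345, 0.001], [0.0, -0.001, -1.0]]
contact_force: [-0.7, -0.8, 0.2]
finger_gap: 0.0601
finger_force: 0.0
```

Emit:
{"method": "step_arm", "body": {"commands": [{"x": 0.0928, "y": 0.0824, "z": -0.0208, "wx": 0, "wy": 0, "wz": 0.0511}, {"x": 0.0928, "y": 0.0824, "z": -0.0208, "wx": 0, "wy": 0, "wz": 0.0511}, {"x": 0.0928, "y": 0.0824, "z": -0.0208, "wx": 0, "wy": 0, "wz": 0.0511}, {"x": 0.0928, "y": 0.0824, "z": -0.0208, "wx": 0, "wy": 0, "wz": 0.0511}, {"x": 0.0928, "y": 0.0824, "z": -0.0208, "wx": 0, "wy": 0, "wz": 0.0511}]}}

```text
time_s: 1.4
position: [0.4421, -0.2744, 0.2007]
tcp_rot: [[-0.436, 0.9, -0.001], [0.9, 0.436, 0.0], [0.001, -0.0, -1.0]]
contact_force: [-0.3, -0.0, 0.4]
finger_gap: 0.0602
finger_force: 0.0
```

Emit:
{"method": "step_arm", "body": {"commands": [{"x": 0, "y": 0, "z": 0, "wx": 0, "wy": 0, "wz": 0}, {"x": 0, "y": 0, "z": 0, "wx": 0, "wy": 0, "wz": 0}, {"x": 0, "y": 0, "z": 0, "wx": 0, "wy": 0, "wz": 0}, {"x": 0, "y": 0, "z": 0, "wx": 0, "wy": 0, "wz": 0}, {"x": 0, "y": 0, "z": 0, "wx": 0, "wy": 0, "wz": 0}]}}

```text
time_s: 2.02
position: [0.4414, -0.2758, 0.2015]
tcp_rot: [[-0.43, 0.903, 0.0], [0.903, 0.43, -0.0], [-0.0, 0.0, -1.0]]
contact_force: [-0.2, 0.2, 0.0]
finger_gap: 0.06
finger_force: 0.0
```

```bash
cat >> h.py <<'E'
def yaw(s):return np.degrees(np.arctan2(s['tcp_rot'][1][0],s['tcp_rot'][0][0]))
def show():
    s=get_state();print('t',round(s['time_s'],2),'p',np.round(s['position'],4),'yaw',round(yaw(s),1),'zax',np.round(np.array(s['tcp_rot'])[:,2],3),'gap',round(s['finger_gap'],4),'F',np.round(s['contact_force'],1),s['finger_force'],'q',np.round(s['joints'],2))
    return s
E
python3 - <<'E'
from h import *
show()
im=read_camera('wrist');cv2.imwrite('pics/w2.png',im[:,:,::-1])
E
```

```text
t 2.02 p [ 0.4414 -0.2758  0.2015] yaw 115.5 zax [ 0. -0. -1.] gap 0.06 F [-0.2  0.2  0. ] 0.0 q [-0.69  0.03 -0.02  1.52 -0.    0.44]
```

View pics/w2.png

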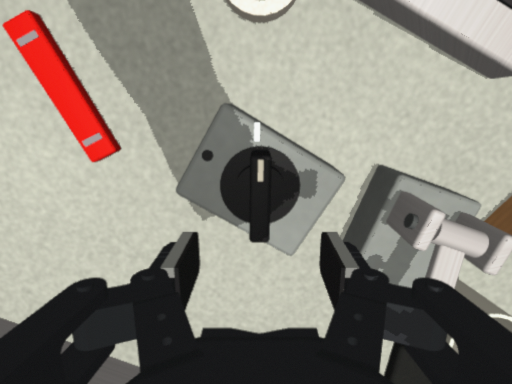

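Emit:
{"method": "step_arm", "body": {"commands": [{"x": 0, "y": 0, "z": -0.084, "wx": 0, "wy": 0, "wz": 0}, {"x": 0, "y": 0, "z": -0.084, "wx": 0, "wy": 0, "wz": 0}, {"x": 0, "y": 0, "z": -0.084, "wx": 0, "wy": 0, "wz": 0}, {"x": 0, "y": 0, "z": -0.084, "wx": 0, "wy": 0, "wz": 0}, {"x": 0, "y": 0, "z": -0.082, "wx": 0, "wy": 0, "wz": 0}]}}

```text
time_s: 2.7
position: [0.4415, -0.2754, 0.0962]
tcp_rot: [[-0.43, 0.903, 0.0], [0.903, 0.43, -0.0], [-0.0, 0.0, -1.0]]
contact_force: [-0.0, 0.0, -0.4]
finger_gap: 0.0599
finger_force: 0.0
```

Emit:
{"method": "step_arm", "body": {"commands": [{"x": 0, "y": 0, "z": 0, "wx": 0, "wy": 0, "wz": 0}, {"x": 0, "y": 0, "z": 0, "wx": 0, "wy": 0, "wz": 0}, {"x": 0, "y": 0, "z": 0, "wx": 0, "wy": 0, "wz": 0}, {"x": 0, "y": 0, "z": 0, "wx": 0, "wy": 0, "wz": 0}, {"x": 0, "y": 0, "z": 0, "wx": 0, "wy": 0, "wz": 0}], "jaw": 0}}

```text
time_s: 3.32
position: [0.4419, -0.276, 0.0982]
tcp_rot: [[-0.43, 0.903, 0.001], [0.903, 0.43, -0.002], [-0.002, -0.0, -1.0]]
contact_force: [-3.6, -0.2, 6.1]
finger_gap: 0.0154
finger_force: 60.4
```

Emit:
{"method": "step_arm", "body": {"commands": [{"x": 0, "y": 0, "z": 0, "wx": 0, "wy": 0, "wz": 0.03}, {"x": 0, "y": 0, "z": 0, "wx": 0, "wy": 0, "wz": 0.035}, {"x": 0, "y": 0, "z": 0, "wx": 0, "wy": 0, "wz": 0.035}, {"x": 0, "y": 0, "z": 0, "wx": 0, "wy": 0, "wz": 0.035}, {"x": 0, "y": 0, "z": 0, "wx": 0, "wy": 0, "wz": 0.035}]}}

```text
time_s: 3.95
position: [0.4417, -0.2762, 0.0982]
tcp_rot: [[-0.832, 0.555, 0.0], [0.555, 0.832, -0.002], [-0.002, -0.002, -1.0]]
contact_force: [-3.8, -1.4, 5.3]
finger_gap: 0.0147
finger_force: 60.4
```

Emit:
{"method": "step_arm", "body": {"commands": [{"x": 0, "y": 0, "z": 0, "wx": 0, "wy": 0, "wz": 0.035}, {"x": 0, "y": 0, "z": 0, "wx": 0, "wy": 0, "wz": 0.035}, {"x": 0, "y": 0, "z": 0, "wx": 0, "wy": 0, "wz": 0.035}, {"x": 0, "y": 0, "z": 0, "wx": 0, "wy": 0, "wz": 0.035}, {"x": 0, "y": 0, "z": 0, "wx": 0, "wy": 0, "wz": 0.025}]}}

```text
time_s: 4.58
position: [0.4415, -0.2764, 0.0982]
tcp_rot: [[-0.997, 0.071, 0.0], [0.071, 0.997, -0.003], [-0.0, -0.003, -1.0]]
contact_force: [-3.3, -1.6, 6.3]
finger_gap: 0.015
finger_force: 63.2
```

```bash
python3 -c "
from h import *
s=show();print(s['torque'])"
```

```text
t 4.58 p [ 0.4415 -0.2764  0.0982] yaw 175.9 zax [ 0.    -0.003 -1.   ] gap 0.015 F [-3.3 -1.6  6.3] 63.2138729095459 q [-0.69  0.06 -0.2   1.31 -0.   -0.62]
[-0.10101398  0.81018926 -0.96373807]
```

Emit:
{"method": "step_arm", "body": {"commands": [{"x": 0, "y": 0, "z": 0, "wx": 0, "wy": 0, "wz": 0}, {"x": 0, "y": 0, "z": 0, "wx": 0, "wy": 0, "wz": 0}, {"x": 0, "y": 0, "z": 0, "wx": 0, "wy": 0, "wz": 0}, {"x": 0, "y": 0, "z": 0.1, "wx": 0, "wy": 0, "wz": 0}, {"x": 0, "y": 0, "z": 0.2, "wx": 0, "wy": 0, "wz": 0}], "jaw": 0.6}}

```text
time_s: 5.2
position: [0.4401, -0.2737, 0.1694]
tcp_rot: [[-0.997, 0.073, -0.005], [0.073, 0.997, 0.005], [0.005, 0.004, -1.0]]
contact_force: [0.7, -1.0, -0.0]
finger_gap: 0.0509
finger_force: 0.0
```

Emit:
{"method": "step_arm", "body": {"commands": [{"x": 0, "y": 0, "z": 0.12, "wx": 0, "wy": 0, "wz": 0}, {"x": 0, "y": 0, "z": 0, "wx": 0, "wy": 0, "wz": 0}, {"x": 0, "y": 0, "z": 0, "wx": 0, "wy": 0, "wz": 0}, {"x": 0, "y": 0, "z": 0, "wx": 0, "wy": 0, "wz": 0}, {"x": 0, "y": 0, "z": 0, "wx": 0, "wy": 0, "wz": 0}]}}

```text
time_s: 5.82
position: [0.441, -0.2748, 0.2002]
tcp_rot: [[-0.997, 0.073, -0.002], [0.073, 0.997, 0.002], [0.002, 0.002, -1.0]]
contact_force: [1.4, -0.4, -0.3]
finger_gap: 0.0508
finger_force: 0.0
```

```bash
python3 - <<'E'
from h import *
show()
im=read_camera('top');print(*boards(im),sep='\n')
print('jar',w('top',[[393*.64,345*.64]],.055))
a=read_camera('wrist');cv2.imwrite('pics/w3.png',cv2.resize(a[60:260,130:390,::-1],None,fx=2,fy=2))
E
```

```text
t 5.83 p [ 0.441  -0.2748  0.2002] yaw 175.8 zax [-0.002  0.002 -1.   ] gap 0.0508 F [ 1.4 -0.4 -0.3] 0.0 q [-0.69  0.03 -0.02  1.52  0.   -0.61]

jar [[0.39180168 0.08875821 0.055     ]]
```

View pics/w3.png

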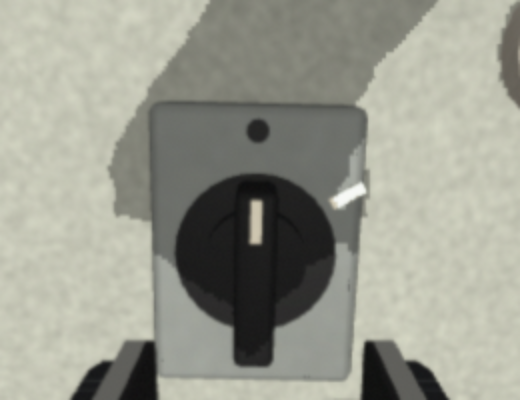

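The handle's pointer at (256,222) points to the black dot at (258,130), so the isolator is off. The board detector found nothing, so I'll check why.

```bash
python3 - <<'E'
from h import *
im=read_camera('top');print(*boards(im),sep='\n')
cv2.imwrite('pics/t2.png',im[120:270,120:400,::-1].repeat(2,0).repeat(2,1))
E
```

```text
(no output)
```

View pics/t2.png

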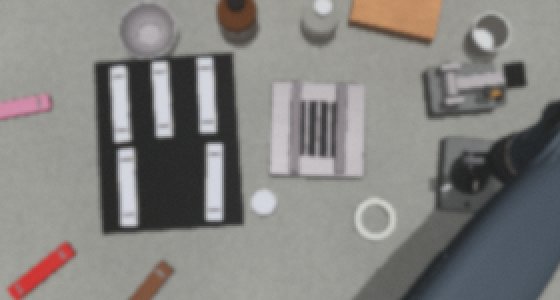

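```bash
python3 - <<'E'
from h import *
im=read_camera('top')
o=cv2.imread('top_raw.png')[:,:,::-1]
for i in(im,o):
    print(i.dtype,i.shape,i[170:174,180:184].tolist())
    hsv=cv2.cvtColor(i,cv2.COLOR_RGB2HSV);print(hsv[172,175:190].tolist())
    for t in(130,150,165,180):print(t,boards(np.ascontiguousarray(i),thr=t))
E
```

```text
uint8 (384, 512, 3) [[[213, 216, 223], [211, 214, 222], [202, 205, 211], [177, 178, 180]], [[212, 214, 221], [210, 213, 221], [205, 207, 214], [184, 184, 187]], [[211, 214, 222], [212, 214, 222], [208, 210, 216], [189, 188, 190]], [[211, 214, 221], [212, 215, 223], [208, 210, 217], [192, 193, 195]]]
[[113, 10, 102], [109, 12, 165], [108, 12, 207], [108, 12, 220], [111, 11, 222], [112, 13, 222], [114, 11, 222], [113, 9, 216], [135, 3, 190], [15, 4, 140], [40, 9, 83], [0, 5, 48], [150, 6, 43], [0, 0, 41], [0, 0, 41]]
130 []
150 []
165 [[418.5, 335.1, 135.0, 27.9, 4.4], [430.3, 179.0, 133.6, 25.2, 0.6], [572.1, 352.6, 137.4, 27.3, 5.1], [581.4, 276.2, 135.8, 27.6, 5.2], [589.2, 194.5, 135.1, 27.3, 3.7]]
180 [[430.3, 178.9, 133.5, 25.2, 0.6], [524.1, -75.5, 155.0, 27.6, -2.4], [527.7, 60.0, 161.3, 29.0, -1.6], [572.0, 352.3, 131.5, 24.5, 5.1], [581.5, 275.8, 135.0, 25.8, 4.5]]
uint8 (384, 512, 3) [[[203, 206, 214], [203, 206, 214], [194, 197, 203], [169, 169, 173]], [[202, 206, 213], [203, 205, 212], [196, 198, 205], [175, 175, 178]], [[201, 205, 212], [202, 205, 213], [199, 201, 207], [181, 182, 184]], [[203, 206, 214], [204, 207, 214], [200, 201, 208], [183, 183, 186]]]
[[105, 11, 95], [109, 13, 160], [110, 12, 199], [111, 12, 211], [111, 12, 213], [109, 13, 212], [112, 13, 213], [113, 10, 207], [110, 4, 184], [30, 4, 133], [30, 7, 75], [30, 6, 44], [60, 7, 39], [90, 6, 40], [120, 6, 40]]
130 []
150 [[420.1, 336.1, 137.5, 29.1, 1.5], [430.3, 179.0, 133.6, 25.2, 0.6], [572.1, 352.7, 138.0, 29.0, 4.8], [581.4, 275.9, 135.8, 28.1, 5.2], [589.2, 194.4, 135.2, 27.8, 3.9]]
165 [[418.5, 334.3, 134.1, 25.4, 1.4], [430.3, 178.9, 133.5, 25.2, 0.6], [524.3, -76.1, 161.8, 29.2, -0.7], [527.5, 59.6, 162.3, 32.0, -2.8], [572.0, 352.2, 137.0, 25.3, 5.3], [581.4, 276.2, 135.0, 26.9, 4.7], [589.2, 194.6, 134.7, 27.1, 3.7]]
180 [[527.2, 60.3, 153.9, 25.4, 0.0]]
```

Emit:
{"method": "step_arm", "body": {"commands": [{"x": -0.004, "y": 0.1815, "z": 0, "wx": 0, "wy": 0, "wz": 0.0027}, {"x": -0.004, "y": 0.1815, "z": 0, "wx": 0, "wy": 0, "wz": 0.0027}, {"x": -0.004, "y": 0.1815, "z": 0, "wx": 0, "wy": 0, "wz": 0.0027}, {"x": -0.004, "y": 0.1815, "z": 0, "wx": 0, "wy": 0, "wz": 0.0027}, {"x": -0.004, "y": 0.1815, "z": 0, "wx": 0, "wy": 0, "wz": 0.0027}]}}

```text
time_s: 6.65
position: [0.4365, -0.0471, 0.2019]
tcp_rot: [[-1.0, 0.031, 0.001], [0.031, 1.0, -0.0], [-0.001, -0.0, -1.0]]
contact_force: [0.3, 0.4, 0.6]
finger_gap: 0.0513
finger_force: 0.0
```

Emit:
{"method": "step_arm", "body": {"commands": [{"x": -0.004, "y": 0.1815, "z": -0.08, "wx": 0, "wy": 0, "wz": 0.0027}, {"x": -0.004, "y": 0.1815, "z": -0.08, "wx": 0, "wy": 0, "wz": 0.0027}, {"x": -0.004, "y": 0.1815, "z": -0.08, "wx": 0, "wy": 0, "wz": 0.0027}, {"x": -0.004, "y": 0.1815, "z": -0.08, "wx": 0, "wy": 0, "wz": 0.0027}, {"x": -0.004, "y": 0.1815, "z": -0.08, "wx": 0, "wy": 0, "wz": 0.0027}]}}

```text
time_s: 7.28
position: [0.4316, 0.18, 0.1014]
tcp_rot: [[-1.0, -0.012, 0.001], [-0.012, 1.0, 0.0], [-0.001, 0.0, -1.0]]
contact_force: [0.1, -0.0, 0.5]
finger_gap: 0.0513
finger_force: 0.0
```

Emit:
{"method": "step_arm", "body": {"commands": [{"x": 0, "y": 0, "z": 0, "wx": 0, "wy": 0, "wz": 0}, {"x": 0, "y": 0, "z": 0, "wx": 0, "wy": 0, "wz": 0}, {"x": 0, "y": 0, "z": 0, "wx": 0, "wy": 0, "wz": 0}, {"x": 0, "y": 0, "z": 0, "wx": 0, "wy": 0, "wz": 0}, {"x": 0, "y": 0, "z": 0, "wx": 0, "wy": 0, "wz": 0}]}}

```text
time_s: 7.9
position: [0.4321, 0.1778, 0.1022]
tcp_rot: [[-1.0, -0.01, 0.001], [-0.01, 1.0, 0.0], [-0.001, 0.0, -1.0]]
contact_force: [-0.4, 0.3, 0.4]
finger_gap: 0.051
finger_force: 0.0
```

```bash
python3 - <<'E'
from h import *
s=show();im=read_camera('wrist');cv2.imwrite('pics/w4.png',im[:,:,::-1])
for t in(165,180):print(boards(im,'wrist',.019,200,s,t))
E
```

```text
t 7.9 p [0.4321 0.1778 0.1022] yaw -179.4 zax [ 0.001  0.    -1.   ] gap 0.051 F [-0.4  0.3  0.4] 0.0 q [ 0.25 -0.08 -0.33  1.32 -0.    0.24]
[[429.9, 176.5, 137.2, 28.7, 0.9], [419.3, 333.2, 138.1, 29.1, 4.0], [325.7, 256.5, 149.2, 44.5, -89.4]]
[[429.8, 177.4, 135.9, 28.2, -0.1], [419.4, 333.3, 137.9, 28.7, 4.0]]
```

View pics/w4.png

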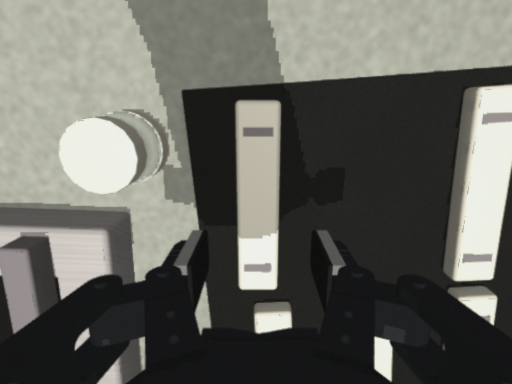

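Emit:
{"method": "step_arm", "body": {"commands": [{"x": -0.008, "y": 0, "z": -0.08, "wx": 0, "wy": 0, "wz": 0}, {"x": 0, "y": 0, "z": -0.09, "wx": 0, "wy": 0, "wz": 0}, {"x": 0, "y": 0, "z": -0.08, "wx": 0, "wy": 0, "wz": 0}, {"x": 0, "y": 0, "z": -0.045, "wx": 0, "wy": 0, "wz": 0}, {"x": 0, "y": 0, "z": -0.01, "wx": 0, "wy": 0, "wz": 0}]}}

```text
time_s: 8.57
position: [0.4291, 0.1782, 0.0249]
tcp_rot: [[-1.0, -0.012, -0.001], [-0.012, 1.0, -0.0], [0.001, -0.0, -1.0]]
contact_force: [0.0, 0.2, 0.8]
finger_gap: 0.051
finger_force: 0.0
```

Emit:
{"method": "step_arm", "body": {"commands": [{"x": 0, "y": 0, "z": 0, "wx": 0, "wy": 0, "wz": 0}, {"x": 0, "y": 0, "z": 0, "wx": 0, "wy": 0, "wz": 0}, {"x": 0, "y": 0, "z": 0, "wx": 0, "wy": 0, "wz": 0}, {"x": 0, "y": 0, "z": 0, "wx": 0, "wy": 0, "wz": 0}, {"x": 0, "y": 0, "z": 0, "wx": 0, "wy": 0, "wz": 0}], "jaw": 0}}

```text
time_s: 9.2
position: [0.4306, 0.1787, 0.0266]
tcp_rot: [[-1.0, -0.012, 0.002], [-0.012, 1.0, 0.001], [-0.002, 0.0, -1.0]]
contact_force: [0.2, -0.4, 5.4]
finger_gap: 0.0286
finger_force: 62.3
```

```bash
python3 -c "
from h import *
show()"
```

```text
t 9.2 p [0.4306 0.1787 0.0266] yaw -179.3 zax [ 0.002  0.001 -1.   ] gap 0.0286 F [ 0.2 -0.4  5.4] 62.303502559661865 q [ 0.25 -0.03 -0.44  1.16 -0.    0.24]
```

Emit:
{"method": "step_arm", "body": {"commands": [{"x": 0, "y": 0, "z": 0.12, "wx": 0, "wy": 0, "wz": 0}, {"x": 0, "y": 0, "z": 0.18, "wx": 0, "wy": 0, "wz": 0}, {"x": 0, "y": 0, "z": 0.18, "wx": 0, "wy": 0, "wz": 0}, {"x": 0.0507, "y": -0.0748, "z": 0, "wx": 0, "wy": 0, "wz": -0.0512}, {"x": 0.0507, "y": -0.0748, "z": 0, "wx": 0, "wy": 0, "wz": -0.0512}]}}

```text
time_s: 9.82
position: [0.4551, 0.1408, 0.1456]
tcp_rot: [[-0.951, 0.309, -0.0], [0.309, 0.951, 0.0], [0.0, 0.0, -1.0]]
contact_force: [-0.5, 0.2, -1.1]
finger_gap: 0.0282
finger_force: 61.6
```

Emit:
{"method": "step_arm", "body": {"commands": [{"x": 0.0507, "y": -0.0748, "z": 0, "wx": 0, "wy": 0, "wz": -0.0512}, {"x": 0.0507, "y": -0.0748, "z": 0, "wx": 0, "wy": 0, "wz": -0.0512}, {"x": 0.0507, "y": -0.0748, "z": 0, "wx": 0, "wy": 0, "wz": -0.0512}, {"x": 0.0507, "y": -0.0748, "z": 0, "wx": 0, "wy": 0, "wz": -0.0512}, {"x": 0.0507, "y": -0.0748, "z": 0, "wx": 0, "wy": 0, "wz": -0.0512}]}}

```text
time_s: 10.45
position: [0.5178, 0.047, 0.1441]
tcp_rot: [[-0.436, 0.9, -0.003], [0.9, 0.436, 0.0], [0.001, -0.002, -1.0]]
contact_force: [0.4, 0.4, -1.5]
finger_gap: 0.0284
finger_force: 61.6
```

Emit:
{"method": "step_arm", "body": {"commands": [{"x": 0.0507, "y": -0.0748, "z": 0, "wx": 0, "wy": 0, "wz": -0.0512}, {"x": 0.0507, "y": -0.0748, "z": 0, "wx": 0, "wy": 0, "wz": -0.0512}, {"x": 0.0507, "y": -0.0748, "z": 0, "wx": 0, "wy": 0, "wz": -0.0512}, {"x": 0, "y": 0, "z": 0, "wx": 0, "wy": 0, "wz": 0}, {"x": 0, "y": 0, "z": 0, "wx": 0, "wy": 0, "wz": 0}]}}

```text
time_s: 11.08
position: [0.5554, -0.008, 0.1446]
tcp_rot: [[0.024, 1.0, -0.002], [1.0, -0.024, 0.001], [0.001, -0.002, -1.0]]
contact_force: [1.1, 0.6, -1.9]
finger_gap: 0.0285
finger_force: 61.6
```

```bash
python3 - <<'E'
from h import *
s=show();im=read_camera('wrist');cv2.imwrite('pics/w5.png',im[:,:,::-1])
E
```

```text
t 11.07 p [ 0.5554 -0.008   0.1446] yaw 88.6 zax [-0.002  0.001 -1.   ] gap 0.0285 F [ 1.1  0.6 -1.9] 61.57890200614929 q [-0.14  0.13 -0.03  1.41  0.    1.46]
```

View pics/w5.png

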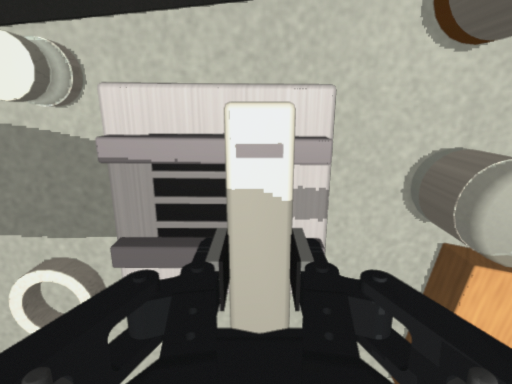

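```bash
python3 - <<'E'
from h import *
s=get_state()
print(w('wrist',[(101,84),(335,86)],.04,s)); print(w('wrist',[(97,149),(332,150)],.06,s),w('wrist',[(112,250)],.06,s))
E
```

```text
[[0.4469199  0.0773663  0.04      ]
 [0.6100907  0.07254362 0.04      ]]
[[0.4471487  0.03483768 0.06      ]
 [0.60523024 0.03063454 0.06      ]] [[ 0.44586196 -0.03955039  0.06      ]]
```

Emit:
{"method": "step_arm", "body": {"commands": [{"x": 0.008, "y": -0.003, "z": -0.08, "wx": 0, "wy": 0, "wz": 0}, {"x": 0, "y": 0, "z": -0.08, "wx": 0, "wy": 0, "wz": 0}, {"x": 0, "y": 0, "z": -0.05, "wx": 0, "wy": 0, "wz": 0}, {"x": 0, "y": 0, "z": -0.02, "wx": 0, "wy": 0, "wz": 0}, {"x": 0, "y": 0, "z": -0.008, "wx": 0, "wy": 0, "wz": 0}]}}

```text
time_s: 11.75
position: [0.5584, -0.0091, 0.0862]
tcp_rot: [[0.025, 1.0, 0.0], [1.0, -0.025, 0.0], [0.0, 0.0, -1.0]]
contact_force: [0.2, 0.4, -1.2]
finger_gap: 0.0287
finger_force: 61.6
```

Emit:
{"method": "step_arm", "body": {"commands": [{"x": 0, "y": 0, "z": 0, "wx": 0, "wy": 0, "wz": 0}, {"x": 0, "y": 0, "z": 0, "wx": 0, "wy": 0, "wz": 0}, {"x": 0, "y": 0, "z": 0, "wx": 0, "wy": 0, "wz": 0}, {"x": 0, "y": 0, "z": 0, "wx": 0, "wy": 0, "wz": 0}, {"x": 0, "y": 0, "z": 0, "wx": 0, "wy": 0, "wz": 0}]}}

```text
time_s: 12.38
position: [0.5584, -0.0094, 0.0861]
tcp_rot: [[0.026, 1.0, 0.0], [1.0, -0.026, -0.0], [-0.0, 0.0, -1.0]]
contact_force: [-0.4, 0.5, -1.8]
finger_gap: 0.0285
finger_force: 61.6
```

```bash
python3 -c "
from h import *
show()"
```

```text
t 12.38 p [ 0.5584 -0.0094  0.0861] yaw 88.5 zax [ 0. -0. -1.] gap 0.0285 F [-0.4  0.5 -1.8] 61.624356508255005 q [-0.14  0.16 -0.11  1.3  -0.    1.46]
```

Emit:
{"method": "step_arm", "body": {"commands": [{"x": 0, "y": 0, "z": -0.006, "wx": 0, "wy": 0, "wz": 0}, {"x": 0, "y": 0, "z": -0.005, "wx": 0, "wy": 0, "wz": 0}, {"x": 0, "y": 0, "z": 0, "wx": 0, "wy": 0, "wz": 0}, {"x": 0, "y": 0, "z": 0, "wx": 0, "wy": 0, "wz": 0}, {"x": 0, "y": 0, "z": 0, "wx": 0, "wy": 0, "wz": 0}]}}

```text
time_s: 13.0
position: [0.5587, -0.0093, 0.0836]
tcp_rot: [[0.026, 1.0, 0.001], [1.0, -0.026, -0.0], [-0.0, 0.001, -1.0]]
contact_force: [-0.8, 0.1, 1.9]
finger_gap: 0.0283
finger_force: 59.5
```

Emit:
{"method": "step_arm", "body": {"commands": [{"x": 0, "y": 0, "z": 0, "wx": 0, "wy": 0, "wz": 0}, {"x": 0, "y": 0, "z": 0, "wx": 0, "wy": 0, "wz": 0}, {"x": 0, "y": 0, "z": 0, "wx": 0, "wy": 0, "wz": 0}, {"x": 0, "y": 0, "z": 0.04, "wx": 0, "wy": 0, "wz": 0}, {"x": 0, "y": 0, "z": 0.1, "wx": 0, "wy": 0, "wz": 0}], "jaw": 0.5}}

```text
time_s: 13.62
position: [0.5572, -0.0091, 0.1176]
tcp_rot: [[0.026, 1.0, -0.003], [1.0, -0.026, 0.0], [0.0, -0.003, -1.0]]
contact_force: [0.4, -0.4, 0.1]
finger_gap: 0.0428
finger_force: 0.0
```

Emit:
{"method": "step_arm", "body": {"commands": [{"x": 0, "y": 0, "z": 0.1, "wx": 0, "wy": 0, "wz": 0}, {"x": -0.0556, "y": 0.137, "z": 0, "wx": 0, "wy": 0, "wz": 0.0531}, {"x": -0.0556, "y": 0.137, "z": 0, "wx": 0, "wy": 0, "wz": 0.0531}, {"x": -0.0556, "y": 0.137, "z": 0, "wx": 0, "wy": 0, "wz": 0.0531}, {"x": -0.0556, "y": 0.137, "z": 0, "wx": 0, "wy": 0, "wz": 0.0531}]}}

```text
time_s: 14.25
position: [0.5027, 0.1287, 0.1443]
tcp_rot: [[-0.603, 0.798, 0.001], [0.798, 0.603, 0.0], [-0.001, 0.001, -1.0]]
contact_force: [0.1, -1.2, 0.0]
finger_gap: 0.0427
finger_force: 0.0
```

Emit:
{"method": "step_arm", "body": {"commands": [{"x": -0.0556, "y": 0.137, "z": 0, "wx": 0, "wy": 0, "wz": 0.0531}, {"x": -0.0556, "y": 0.137, "z": 0, "wx": 0, "wy": 0, "wz": 0.0531}, {"x": -0.0556, "y": 0.137, "z": 0, "wx": 0, "wy": 0, "wz": 0.0531}, {"x": -0.0556, "y": 0.137, "z": 0, "wx": 0, "wy": 0, "wz": 0.0531}, {"x": -0.0556, "y": 0.137, "z": 0, "wx": 0, "wy": 0, "wz": 0.0531}], "jaw": 0.6}}

```text
time_s: 14.88
position: [0.4331, 0.3002, 0.1443]
tcp_rot: [[-0.996, 0.09, 0.001], [0.09, 0.996, 0.001], [-0.001, 0.001, -1.0]]
contact_force: [0.2, -0.3, 0.4]
finger_gap: 0.0513
finger_force: 0.0
```

Emit:
{"method": "step_arm", "body": {"commands": [{"x": -0.0556, "y": 0.137, "z": -0.06, "wx": 0, "wy": 0, "wz": 0.0531}, {"x": 0, "y": 0, "z": -0.06, "wx": 0, "wy": 0, "wz": 0}, {"x": 0, "y": 0, "z": -0.06, "wx": 0, "wy": 0, "wz": 0}, {"x": 0, "y": 0, "z": 0, "wx": 0, "wy": 0, "wz": 0}, {"x": 0, "y": 0, "z": 0, "wx": 0, "wy": 0, "wz": 0}]}}

```text
time_s: 15.5
position: [0.42, 0.3324, 0.0985]
tcp_rot: [[-0.998, -0.07, 0.0], [-0.07, 0.998, -0.0], [-0.0, -0.0, -1.0]]
contact_force: [0.2, 0.0, -0.1]
finger_gap: 0.0513
finger_force: 0.0
```

```bash
cat >> h.py <<'E'
def look():
    s=show();im=read_camera('wrist')
    for t in(150,165,180):print(t,boards(im,'wrist',.019,200,s,t))
    im=read_camera('top')
    for t in(158,170):print('top',t,[b for b in boards(im,thr=t)])
E
python3 -c "
from h import *
look()"
```

```text
t 15.5 p [0.42   0.3324 0.0985] yaw -176.0 zax [ 0. -0. -1.] gap 0.0513 F [ 0.2  0.  -0.1] 0.0 q [ 0.54  0.1  -0.16  1.32 -0.    0.47]
150 [[419.1, 334.2, 137.6, 29.6, 4.1]]
165 [[419.1, 334.4, 137.7, 29.3, 3.8]]
180 [[419.1, 334.3, 137.7, 29.3, 3.9]]
top 158 [[572.1, 352.7, 137.4, 27.5, 5.1], [581.4, 276.1, 135.8, 27.8, 5.1], [589.1, 194.5, 134.9, 27.3, 3.7]]
top 170 [[571.0, 352.1, 134.3, 24.8, 5.3], [581.5, 275.9, 134.9, 26.4, 4.3], [589.2, 194.5, 134.6, 26.8, 3.6]]
```

Emit:
{"method": "step_arm", "body": {"commands": [{"x": -0.004, "y": 0.007, "z": -0.08, "wx": 0, "wy": 0, "wz": 0}, {"x": 0, "y": 0, "z": -0.09, "wx": 0, "wy": 0, "wz": 0}, {"x": 0, "y": 0, "z": -0.07, "wx": 0, "wy": 0, "wz": 0}, {"x": 0, "y": 0, "z": -0.04, "wx": 0, "wy": 0, "wz": 0}, {"x": 0, "y": 0, "z": -0.01, "wx": 0, "wy": 0, "wz": 0}]}}

```text
time_s: 16.23
position: [0.4181, 0.3347, 0.0253]
tcp_rot: [[-0.997, -0.071, -0.001], [-0.071, 0.997, -0.0], [0.001, -0.0, -1.0]]
contact_force: [-0.3, -0.4, 0.2]
finger_gap: 0.0514
finger_force: 0.0
```

Emit:
{"method": "step_arm", "body": {"commands": [{"x": 0, "y": 0, "z": 0, "wx": 0, "wy": 0, "wz": 0}, {"x": 0, "y": 0, "z": 0, "wx": 0, "wy": 0, "wz": 0}, {"x": 0, "y": 0, "z": 0, "wx": 0, "wy": 0, "wz": 0}, {"x": 0, "y": 0, "z": 0, "wx": 0, "wy": 0, "wz": 0}, {"x": 0, "y": 0, "z": 0, "wx": 0, "wy": 0, "wz": 0}], "jaw": 0}}

```text
time_s: 16.85
position: [0.4191, 0.3354, 0.0268]
tcp_rot: [[-0.997, -0.071, 0.002], [-0.071, 0.997, 0.001], [-0.002, 0.001, -1.0]]
contact_force: [-0.0, 0.3, 3.5]
finger_gap: 0.0286
finger_force: 62.1
```

Emit:
{"method": "step_arm", "body": {"commands": [{"x": 0, "y": 0, "z": 0.12, "wx": 0, "wy": 0, "wz": 0}, {"x": 0, "y": 0, "z": 0.18, "wx": 0, "wy": 0, "wz": 0}, {"x": 0, "y": 0, "z": 0.18, "wx": 0, "wy": 0, "wz": 0}, {"x": 0.0292, "y": -0.1365, "z": 0, "wx": 0, "wy": 0, "wz": -0.0531}, {"x": 0.0292, "y": -0.1365, "z": 0, "wx": 0, "wy": 0, "wz": -0.0531}]}}

```text
time_s: 17.48
position: [0.4331, 0.2662, 0.146]
tcp_rot: [[-0.965, 0.263, 0.0], [0.263, 0.965, -0.0], [-0.0, 0.0, -1.0]]
contact_force: [-0.2, -0.4, -1.4]
finger_gap: 0.0285
finger_force: 61.5
```

Emit:
{"method": "step_arm", "body": {"commands": [{"x": 0.0292, "y": -0.1365, "z": 0, "wx": 0, "wy": 0, "wz": -0.0531}, {"x": 0.0292, "y": -0.1365, "z": 0, "wx": 0, "wy": 0, "wz": -0.0531}, {"x": 0.0292, "y": -0.1365, "z": 0, "wx": 0, "wy": 0, "wz": -0.0531}, {"x": 0.0292, "y": -0.1365, "z": 0, "wx": 0, "wy": 0, "wz": -0.0531}, {"x": 0.0292, "y": -0.1365, "z": 0, "wx": 0, "wy": 0, "wz": -0.0531}]}}

```text
time_s: 18.1
position: [0.4689, 0.0949, 0.1448]
tcp_rot: [[-0.452, 0.892, -0.002], [0.892, 0.452, -0.0], [0.001, -0.002, -1.0]]
contact_force: [0.5, -0.3, -0.9]
finger_gap: 0.0287
finger_force: 61.5
```

Emit:
{"method": "step_arm", "body": {"commands": [{"x": 0.0292, "y": -0.1365, "z": 0, "wx": 0, "wy": 0, "wz": -0.0531}, {"x": 0.0292, "y": -0.1365, "z": 0, "wx": 0, "wy": 0, "wz": -0.0531}, {"x": 0.0292, "y": -0.1365, "z": 0, "wx": 0, "wy": 0, "wz": -0.0531}, {"x": 0, "y": 0, "z": 0, "wx": 0, "wy": 0, "wz": 0}, {"x": 0, "y": 0, "z": 0, "wx": 0, "wy": 0, "wz": 0}]}}

```text
time_s: 18.73
position: [0.4907, -0.0059, 0.145]
tcp_rot: [[0.025, 1.0, -0.002], [1.0, -0.025, 0.001], [0.001, -0.002, -1.0]]
contact_force: [-0.0, -0.3, -0.5]
finger_gap: 0.0285
finger_force: 61.5
```

```bash
python3 - <<'E'
from h import *
s=show();im=read_camera('wrist');cv2.imwrite('pics/w6.png',im[:,:,::-1])
im=im.copy()
# held-board front face end: bright column run near centre
col=im[60:240,258].astype(int).sum(1);print(60+np.where(col>480)[0][:3])
E
```

```text
t 18.73 p [ 0.4907 -0.0059  0.145 ] yaw 88.6 zax [-0.002  0.001 -1.   ] gap 0.0285 F [-0.  -0.3 -0.5] 61.49028182029724 q [-0.15 -0.04 -0.2   1.41  0.    1.45]
[60 61 62]
```

Emit:
{"method": "step_arm", "body": {"commands": [{"x": 0, "y": -0.004, "z": -0.08, "wx": 0, "wy": 0, "wz": 0}, {"x": 0, "y": 0, "z": -0.08, "wx": 0, "wy": 0, "wz": 0}, {"x": 0, "y": 0, "z": -0.05, "wx": 0, "wy": 0, "wz": 0}, {"x": 0, "y": 0, "z": -0.025, "wx": 0, "wy": 0, "wz": 0}, {"x": 0, "y": 0, "z": -0.013, "wx": 0, "wy": 0, "wz": 0}]}}

```text
time_s: 19.4
position: [0.4915, -0.007, 0.0838]
tcp_rot: [[0.025, 1.0, 0.0], [1.0, -0.025, 0.0], [0.0, 0.0, -1.0]]
contact_force: [0.6, 0.5, -0.0]
finger_gap: 0.0284
finger_force: 61.6
```

Emit:
{"method": "step_arm", "body": {"commands": [{"x": 0, "y": 0, "z": 0, "wx": 0, "wy": 0, "wz": 0}, {"x": 0, "y": 0, "z": 0, "wx": 0, "wy": 0, "wz": 0}, {"x": 0, "y": 0, "z": 0, "wx": 0, "wy": 0, "wz": 0}, {"x": 0, "y": 0, "z": 0, "wx": 0, "wy": 0, "wz": 0}, {"x": 0, "y": 0, "z": 0, "wx": 0, "wy": 0, "wz": 0}]}}

```text
time_s: 20.02
position: [0.4914, -0.0074, 0.0839]
tcp_rot: [[0.026, 1.0, 0.0], [1.0, -0.026, 0.0], [0.0, 0.0, -1.0]]
contact_force: [0.1, -0.2, -0.9]
finger_gap: 0.0284
finger_force: 61.5
```

Touching down now: lower by about 0.7 mm more, release, then go to the next board.

Emit:
{"method": "step_arm", "body": {"commands": [{"x": 0, "y": 0, "z": -0.003, "wx": 0, "wy": 0, "wz": 0}, {"x": 0, "y": 0, "z": 0, "wx": 0, "wy": 0, "wz": 0}, {"x": 0, "y": 0, "z": 0, "wx": 0, "wy": 0, "wz": 0}, {"x": 0, "y": 0, "z": 0, "wx": 0, "wy": 0, "wz": 0}, {"x": 0, "y": 0, "z": 0, "wx": 0, "wy": 0, "wz": 0}]}}

```text
time_s: 20.65
position: [0.4915, -0.0074, 0.0837]
tcp_rot: [[0.026, 1.0, 0.0], [1.0, -0.026, -0.0], [-0.0, 0.0, -1.0]]
contact_force: [-2.7, 0.1, 5.9]
finger_gap: 0.0286
finger_force: 62.1
```

Emit:
{"method": "step_arm", "body": {"commands": [{"x": 0, "y": 0, "z": 0, "wx": 0, "wy": 0, "wz": 0}, {"x": 0, "y": 0, "z": 0, "wx": 0, "wy": 0, "wz": 0}, {"x": 0, "y": 0, "z": 0, "wx": 0, "wy": 0, "wz": 0}, {"x": 0, "y": 0, "z": 0.04, "wx": 0, "wy": 0, "wz": 0}, {"x": 0, "y": 0, "z": 0.1, "wx": 0, "wy": 0, "wz": 0}], "jaw": 0.5}}

```text
time_s: 21.28
position: [0.4903, -0.0072, 0.1175]
tcp_rot: [[0.026, 1.0, -0.003], [1.0, -0.026, 0.0], [0.0, -0.003, -1.0]]
contact_force: [-0.8, 0.3, 0.6]
finger_gap: 0.0424
finger_force: 0.0
```

Emit:
{"method": "step_arm", "body": {"commands": [{"x": 0, "y": 0, "z": 0.1, "wx": 0, "wy": 0, "wz": 0}, {"x": 0.0388, "y": 0.08, "z": 0, "wx": 0, "wy": 0, "wz": 0.0529}, {"x": 0.0388, "y": 0.08, "z": 0, "wx": 0, "wy": 0, "wz": 0.0529}, {"x": 0.0388, "y": 0.08, "z": 0, "wx": 0, "wy": 0, "wz": 0.0529}, {"x": 0.0388, "y": 0.08, "z": 0, "wx": 0, "wy": 0, "wz": 0.0529}]}}

```text
time_s: 21.9
position: [0.5308, 0.0733, 0.1439]
tcp_rot: [[-0.601, 0.8, 0.001], [0.8, 0.601, -0.0], [-0.001, 0.001, -1.0]]
contact_force: [-1.1, -0.3, -0.3]
finger_gap: 0.0429
finger_force: 0.0
```

Emit:
{"method": "step_arm", "body": {"commands": [{"x": 0.0388, "y": 0.08, "z": 0, "wx": 0, "wy": 0, "wz": 0.0529}, {"x": 0.0388, "y": 0.08, "z": 0, "wx": 0, "wy": 0, "wz": 0.0529}, {"x": 0.0388, "y": 0.08, "z": 0, "wx": 0, "wy": 0, "wz": 0.0529}, {"x": 0.0388, "y": 0.08, "z": 0, "wx": 0, "wy": 0, "wz": 0.0529}, {"x": 0.0388, "y": 0.08, "z": 0, "wx": 0, "wy": 0, "wz": 0.0529}], "jaw": 0.6}}

```text
time_s: 22.52
position: [0.5793, 0.1734, 0.1438]
tcp_rot: [[-0.995, 0.095, 0.001], [0.095, 0.995, 0.0], [-0.001, 0.0, -1.0]]
contact_force: [-0.2, -0.4, 0.4]
finger_gap: 0.0511
finger_force: 0.0
```

Emit:
{"method": "step_arm", "body": {"commands": [{"x": 0.0388, "y": 0.08, "z": -0.06, "wx": 0, "wy": 0, "wz": 0.0529}, {"x": 0, "y": 0, "z": -0.06, "wx": 0, "wy": 0, "wz": 0}, {"x": 0, "y": 0, "z": -0.06, "wx": 0, "wy": 0, "wz": 0}, {"x": 0, "y": 0, "z": 0, "wx": 0, "wy": 0, "wz": 0}, {"x": 0, "y": 0, "z": 0, "wx": 0, "wy": 0, "wz": 0}]}}

```text
time_s: 23.15
position: [0.5883, 0.1921, 0.0984]
tcp_rot: [[-0.998, -0.064, 0.0], [-0.064, 0.998, -0.0], [-0.0, -0.0, -1.0]]
contact_force: [0.3, 0.1, -0.3]
finger_gap: 0.0513
finger_force: 0.0
```

```bash
python3 -c "
from h import *
look()
im=read_camera('top')
m=[[round(x,1) for x in b] for t in range(140,225,5) for b in boards(im,z=.076,thr=t) if b[1]<100]
print(m)
"
```

```text
t 23.15 p [0.5883 0.1921 0.0984] yaw -176.3 zax [ 0. -0. -1.] gap 0.0513 F [ 0.3  0.1 -0.3] 0.0 q [ 0.21  0.31  0.09  1.35 -0.    0.14]
150 [[576.7, 273.7, 130.3, 29.2, 5.3], [571.4, 350.4, 137.9, 29.6, 5.2]]
165 [[576.3, 273.8, 129.3, 28.9, 5.3], [571.4, 350.5, 137.9, 29.2, 5.2]]
180 [[576.4, 273.8, 129.2, 28.5, 5.3], [571.4, 350.6, 137.7, 28.7, 5.2], [544.4, 44.7, 150.4, 40.0, -5.0]]
top 158 [[572.0, 352.1, 137.0, 25.8, 5.5]]
top 170 []
[]
```

```bash
python3 -c "
from h import *
s=get_state();im=read_camera('wrist');cv2.imwrite('pics/w7.png',im[:,:,::-1])
for t in(80,100,120,135,190,200):print(t,boards(im,'wrist',.019,200,s,t))
"
```

```text
80 [[577.2, 272.3, 132.0, 33.1, 5.3], [571.7, 346.7, 138.9, 37.7, 5.3]]
100 [[577.3, 273.0, 131.9, 31.5, 5.5], [571.6, 349.2, 139.0, 31.9, 6.6]]
120 [[577.2, 273.7, 131.7, 29.8, 5.4], [571.5, 350.2, 138.6, 30.4, 5.3]]
135 [[577.3, 273.8, 131.6, 29.5, 5.3], [571.5, 350.3, 138.4, 30.0, 5.3]]
190 [[577.0, 273.9, 130.4, 28.3, 5.3], [571.5, 350.8, 137.8, 28.5, 5.2], [544.4, 44.1, 148.5, 38.7, -4.5]]
200 [[577.1, 273.9, 130.3, 28.0, 5.2], [571.3, 350.8, 137.2, 28.1, 5.2]]
```

View pics/w7.png

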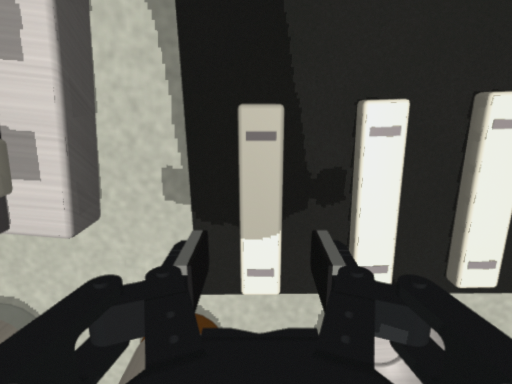

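Board E lies at columns 239–283, rows 103–294. It blends into the bench at its lower end, which is why the detector missed it. I'll compute its middle from the ends.

```bash
python3 -c "
from h import *
s=get_state();p=w('wrist',[(261,103.5),(261,294)],.019,s);print(p,p.mean(0))
"
```

```text
[[0.51929904 0.18924564 0.019     ]
 [0.65734391 0.19847264 0.019     ]] [0.58832147 0.19385914 0.019     ]
```

Emit:
{"method": "step_arm", "body": {"commands": [{"x": 0.002, "y": 0.006, "z": -0.08, "wx": 0, "wy": 0, "wz": 0}, {"x": 0, "y": 0, "z": -0.09, "wx": 0, "wy": 0, "wz": 0}, {"x": 0, "y": 0, "z": -0.07, "wx": 0, "wy": 0, "wz": 0}, {"x": 0, "y": 0, "z": -0.04, "wx": 0, "wy": 0, "wz": 0}, {"x": 0, "y": 0, "z": -0.01, "wx": 0, "wy": 0, "wz": 0}]}}

```text
time_s: 23.98
position: [0.5882, 0.1941, 0.0243]
tcp_rot: [[-0.998, -0.065, -0.002], [-0.065, 0.998, -0.0], [0.002, -0.0, -1.0]]
contact_force: [-0.2, 0.2, 1.5]
finger_gap: 0.0517
finger_force: 0.0
```

Emit:
{"method": "step_arm", "body": {"commands": [{"x": 0, "y": 0, "z": 0, "wx": 0, "wy": 0, "wz": 0}, {"x": 0, "y": 0, "z": 0, "wx": 0, "wy": 0, "wz": 0}, {"x": 0, "y": 0, "z": 0, "wx": 0, "wy": 0, "wz": 0}, {"x": 0, "y": 0, "z": 0, "wx": 0, "wy": 0, "wz": 0}, {"x": 0, "y": 0, "z": 0, "wx": 0, "wy": 0, "wz": 0}], "jaw": 0}}

```text
time_s: 24.6
position: [0.5897, 0.1943, 0.0266]
tcp_rot: [[-0.998, -0.065, 0.002], [-0.065, 0.998, 0.0], [-0.002, 0.0, -1.0]]
contact_force: [0.5, -0.7, 3.4]
finger_gap: 0.0283
finger_force: 62.0
```

Emit:
{"method": "step_arm", "body": {"commands": [{"x": 0, "y": 0, "z": 0.12, "wx": 0, "wy": 0, "wz": 0}, {"x": 0, "y": 0, "z": 0.18, "wx": 0, "wy": 0, "wz": 0}, {"x": 0, "y": 0, "z": 0.18, "wx": 0, "wy": 0, "wz": 0}, {"x": -0.0417, "y": -0.1123, "z": 0, "wx": 0, "wy": 0, "wz": -0.0048}, {"x": -0.0417, "y": -0.1123, "z": 0, "wx": 0, "wy": 0, "wz": -0.0048}]}}

```text
time_s: 25.22
position: [0.568, 0.1377, 0.1461]
tcp_rot: [[-0.999, -0.036, 0.001], [-0.036, 0.999, -0.0], [-0.001, -0.0, -1.0]]
contact_force: [-0.2, -1.1, -1.4]
finger_gap: 0.0282
finger_force: 61.6
```

Emit:
{"method": "step_arm", "body": {"commands": [{"x": -0.0417, "y": -0.1123, "z": 0, "wx": 0, "wy": 0, "wz": -0.0048}, {"x": -0.0417, "y": -0.1123, "z": 0, "wx": 0, "wy": 0, "wz": -0.0048}, {"x": -0.0417, "y": -0.1123, "z": 0, "wx": 0, "wy": 0, "wz": -0.0048}, {"x": -0.0417, "y": -0.1123, "z": 0, "wx": 0, "wy": 0, "wz": -0.0048}, {"x": 0, "y": 0, "z": 0, "wx": 0, "wy": 0, "wz": 0}]}}

```text
time_s: 25.85
position: [0.5253, 0.0243, 0.1449]
tcp_rot: [[-1.0, 0.028, -0.002], [0.028, 1.0, -0.0], [0.002, -0.0, -1.0]]
contact_force: [1.0, 0.6, -0.2]
finger_gap: 0.0284
finger_force: 61.5
```

Emit:
{"method": "step_arm", "body": {"commands": [{"x": 0, "y": 0, "z": 0, "wx": 0, "wy": 0, "wz": 0}, {"x": 0, "y": 0, "z": 0, "wx": 0, "wy": 0, "wz": 0}, {"x": 0, "y": 0, "z": 0, "wx": 0, "wy": 0, "wz": 0}, {"x": 0, "y": 0, "z": 0, "wx": 0, "wy": 0, "wz": 0}, {"x": 0, "y": 0, "z": 0, "wx": 0, "wy": 0, "wz": 0}]}}

```text
time_s: 26.48
position: [0.5264, 0.026, 0.1455]
tcp_rot: [[-1.0, 0.025, -0.0], [0.025, 1.0, 0.0], [0.0, 0.0, -1.0]]
contact_force: [0.7, 0.5, -1.3]
finger_gap: 0.0285
finger_force: 61.5
```

```bash
python3 - <<'E'
from h import *
s=show();im=read_camera('wrist');cv2.imwrite('pics/w8.png',im[:,:,::-1])
im=read_camera('top')
for t in range(150,225,10):print(t,[b for b in boards(im,thr=t) if b[1]>80])
E
```

```text
t 26.48 p [0.5264 0.026  0.1455] yaw 178.6 zax [-0.  0. -1.] gap 0.0285 F [ 0.7  0.5 -1.3] 61.5451455116272 q [-0.08  0.06 -0.11  1.41  0.   -0.05]
150 [[572.0, 352.7, 138.3, 29.0, 4.8], [581.4, 275.9, 135.8, 28.3, 5.4]]
160 [[572.0, 352.6, 137.7, 27.0, 4.4], [581.6, 276.1, 135.4, 27.8, 5.1]]
170 [[571.0, 352.0, 134.3, 25.3, 5.5], [581.4, 276.0, 135.0, 26.7, 4.5]]
180 []
190 []
200 []
210 []
220 []
```

View pics/w8.png

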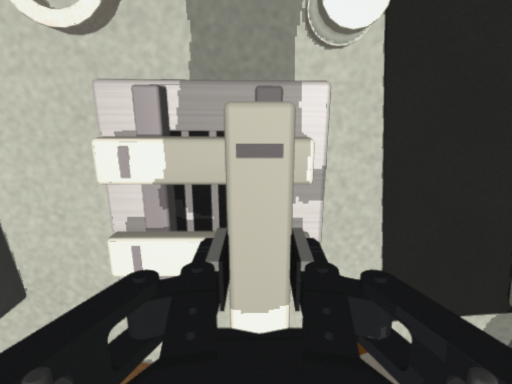

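```bash
python3 - <<'E'
from h import *
s=get_state()
p=w('wrist',[(95,138),(95,183),(313,183),(313,138)],.076,s);print('near',p.mean(0))
p=w('wrist',[(109,233),(110,276)],.076,s);print('far left end',p.mean(0))
p=w('wrist',[(95,81),(329,81)],.04,s);print('plinth',p,p.mean(0))
E
```

```text
near [ 0.49063538 -0.00778524  0.076     ]
far left end [ 0.55401493 -0.0773637   0.076     ]
plinth [[ 0.43892154 -0.08615783  0.04      ]
 [ 0.44252358  0.07680669  0.04      ]] [ 0.44072256 -0.00467557  0.04      ]
```

Emit:
{"method": "step_arm", "body": {"commands": [{"x": 0, "y": 0, "z": -0.06, "wx": 0, "wy": 0, "wz": 0}, {"x": 0, "y": 0, "z": -0.06, "wx": 0, "wy": 0, "wz": 0}, {"x": 0, "y": 0, "z": -0.04, "wx": 0, "wy": 0, "wz": 0}, {"x": 0, "y": 0, "z": -0.02, "wx": 0, "wy": 0, "wz": 0}, {"x": 0, "y": 0, "z": -0.004, "wx": 0, "wy": 0, "wz": 0}]}}

```text
time_s: 27.2
position: [0.5263, 0.0257, 0.0995]
tcp_rot: [[-1.0, 0.025, -0.0], [0.025, 1.0, 0.0], [0.0, 0.0, -1.0]]
contact_force: [-2.8, 0.9, 4.2]
finger_gap: 0.0285
finger_force: 62.0
```

Emit:
{"method": "step_arm", "body": {"commands": [{"x": 0, "y": 0, "z": 0, "wx": 0, "wy": 0, "wz": 0}, {"x": 0, "y": 0, "z": 0, "wx": 0, "wy": 0, "wz": 0}, {"x": 0, "y": 0, "z": 0, "wx": 0, "wy": 0, "wz": 0}, {"x": 0, "y": 0, "z": 0, "wx": 0, "wy": 0, "wz": 0}, {"x": 0, "y": 0, "z": 0, "wx": 0, "wy": 0, "wz": 0}]}}

```text
time_s: 27.82
position: [0.5264, 0.0257, 0.0996]
tcp_rot: [[-1.0, 0.025, 0.0], [0.025, 1.0, 0.0], [-0.0, 0.0, -1.0]]
contact_force: [0.0, 0.1, 0.3]
finger_gap: 0.0286
finger_force: 61.6
```

Emit:
{"method": "step_arm", "body": {"commands": [{"x": 0, "y": 0, "z": 0, "wx": 0, "wy": 0, "wz": 0}, {"x": 0, "y": 0, "z": 0, "wx": 0, "wy": 0, "wz": 0}, {"x": 0, "y": 0, "z": 0, "wx": 0, "wy": 0, "wz": 0}, {"x": 0, "y": 0, "z": 0.04, "wx": 0, "wy": 0, "wz": 0}, {"x": 0, "y": 0, "z": 0.1, "wx": 0, "wy": 0, "wz": 0}], "jaw": 0.5}}

```text
time_s: 28.45
position: [0.5252, 0.0258, 0.134]
tcp_rot: [[-1.0, 0.025, -0.003], [0.025, 1.0, 0.0], [0.003, 0.0, -1.0]]
contact_force: [0.6, -0.9, 0.1]
finger_gap: 0.0427
finger_force: 0.0
```

Emit:
{"method": "step_arm", "body": {"commands": [{"x": 0, "y": 0, "z": 0.05, "wx": 0, "wy": 0, "wz": 0}, {"x": 0.0274, "y": 0.1245, "z": 0, "wx": 0, "wy": 0, "wz": 0.0047}, {"x": 0.0274, "y": 0.1245, "z": 0, "wx": 0, "wy": 0, "wz": 0.0047}, {"x": 0.0274, "y": 0.1245, "z": 0, "wx": 0, "wy": 0, "wz": 0.0047}, {"x": 0.0274, "y": 0.1245, "z": 0, "wx": 0, "wy": 0, "wz": 0.0047}]}}

```text
time_s: 29.08
position: [0.5541, 0.1512, 0.1475]
tcp_rot: [[-0.999, -0.034, 0.001], [-0.034, 0.999, 0.0], [-0.001, 0.0, -1.0]]
contact_force: [0.6, 0.5, 0.4]
finger_gap: 0.0427
finger_force: 0.0
```

Emit:
{"method": "step_arm", "body": {"commands": [{"x": 0.0274, "y": 0.1245, "z": 0, "wx": 0, "wy": 0, "wz": 0.0047}, {"x": 0.0274, "y": 0.1245, "z": 0, "wx": 0, "wy": 0, "wz": 0.0047}, {"x": 0.0274, "y": 0.1245, "z": 0, "wx": 0, "wy": 0, "wz": 0.0047}, {"x": 0.0274, "y": 0.1245, "z": -0.08, "wx": 0, "wy": 0, "wz": 0.0047}, {"x": 0, "y": 0, "z": -0.1, "wx": 0, "wy": 0, "wz": 0}], "jaw": 0.6}}

```text
time_s: 29.7
position: [0.5821, 0.2774, 0.1026]
tcp_rot: [[-0.995, -0.096, 0.003], [-0.096, 0.995, 0.002], [-0.003, 0.001, -1.0]]
contact_force: [-0.1, 0.1, 0.8]
finger_gap: 0.0512
finger_force: 0.0
```

Emit:
{"method": "step_arm", "body": {"commands": [{"x": 0, "y": 0, "z": 0, "wx": 0, "wy": 0, "wz": 0}, {"x": 0, "y": 0, "z": 0, "wx": 0, "wy": 0, "wz": 0}, {"x": 0, "y": 0, "z": 0, "wx": 0, "wy": 0, "wz": 0}, {"x": 0, "y": 0, "z": 0, "wx": 0, "wy": 0, "wz": 0}, {"x": 0, "y": 0, "z": 0, "wx": 0, "wy": 0, "wz": 0}]}}

```text
time_s: 30.32
position: [0.5815, 0.2746, 0.1028]
tcp_rot: [[-0.996, -0.092, 0.001], [-0.092, 0.996, 0.0], [-0.001, 0.0, -1.0]]
contact_force: [-0.2, -0.2, -0.5]
finger_gap: 0.0513
finger_force: 0.0
```

```bash
python3 -c "
from h import *
look()
s=get_state();im=read_camera('wrist');cv2.imwrite('pics/w9.png',im[:,:,::-1])
for t in(80,100,120,190,200):print(t,boards(im,'wrist',.019,200,s,t))
"
```

```text
t 30.32 p [0.5815 0.2746 0.1028] yaw -174.7 zax [ 0.001  0.    -1.   ] gap 0.0513 F [-0.2 -0.2 -0.5] 0.0 q [0.34 0.37 0.17 1.37 0.   0.24]
150 [[580.6, 275.0, 137.2, 29.4, 5.1], [568.4, 350.5, 131.4, 29.9, 5.2]]
165 [[580.6, 275.0, 137.2, 29.3, 5.1], [567.9, 350.5, 130.6, 29.6, 5.2]]
180 [[580.6, 274.9, 137.1, 29.1, 5.2], [567.9, 350.6, 130.6, 29.3, 5.2]]
top 158 []
top 170 []
80 [[567.7, 349.1, 131.7, 33.2, 5.3]]
100 [[580.7, 274.8, 139.2, 30.1, 5.2], [568.0, 349.2, 131.1, 32.8, 5.2]]
120 [[580.6, 274.6, 137.7, 29.9, 5.4], [568.0, 349.5, 131.1, 31.9, 5.2]]
190 [[580.8, 275.2, 137.2, 28.9, 4.9], [567.5, 350.5, 130.2, 29.1, 5.2]]
200 [[580.9, 275.1, 137.2, 28.8, 5.0], [567.5, 350.6, 130.2, 28.9, 5.2]]
```

Emit:
{"method": "step_arm", "body": {"commands": [{"x": -0.004, "y": 0.001, "z": -0.08, "wx": 0, "wy": 0, "wz": 0}, {"x": 0, "y": 0, "z": -0.1, "wx": 0, "wy": 0, "wz": 0}, {"x": 0, "y": 0, "z": -0.08, "wx": 0, "wy": 0, "wz": 0}, {"x": 0, "y": 0, "z": -0.04, "wx": 0, "wy": 0, "wz": 0}, {"x": 0, "y": 0, "z": -0.008, "wx": 0, "wy": 0, "wz": 0}]}}

```text
time_s: 31.1
position: [0.5796, 0.2748, 0.0242]
tcp_rot: [[-0.996, -0.093, -0.001], [-0.093, 0.996, -0.001], [0.001, -0.0, -1.0]]
contact_force: [-0.5, 0.0, -0.1]
finger_gap: 0.0512
finger_force: 0.0
```

Emit:
{"method": "step_arm", "body": {"commands": [{"x": 0, "y": 0, "z": 0, "wx": 0, "wy": 0, "wz": 0}, {"x": 0, "y": 0, "z": 0, "wx": 0, "wy": 0, "wz": 0}, {"x": 0, "y": 0, "z": 0, "wx": 0, "wy": 0, "wz": 0}, {"x": 0, "y": 0, "z": 0, "wx": 0, "wy": 0, "wz": 0}, {"x": 0, "y": 0, "z": 0, "wx": 0, "wy": 0, "wz": 0}], "jaw": 0}}

```text
time_s: 31.72
position: [0.581, 0.2753, 0.0263]
tcp_rot: [[-0.996, -0.093, 0.002], [-0.093, 0.996, 0.001], [-0.002, 0.001, -1.0]]
contact_force: [-0.3, 0.6, 4.9]
finger_gap: 0.0284
finger_force: 62.3
```

Emit:
{"method": "step_arm", "body": {"commands": [{"x": 0, "y": 0, "z": 0.12, "wx": 0, "wy": 0, "wz": 0}, {"x": 0, "y": 0, "z": 0.18, "wx": 0, "wy": 0, "wz": 0}, {"x": 0, "y": 0, "z": 0.18, "wx": 0, "wy": 0, "wz": 0}, {"x": -0.0283, "y": -0.158, "z": 0, "wx": 0, "wy": 0, "wz": -0.0047}, {"x": -0.0283, "y": -0.158, "z": 0, "wx": 0, "wy": 0, "wz": -0.0047}]}}

```text
time_s: 32.35
position: [0.5657, 0.1955, 0.145]
tcp_rot: [[-0.998, -0.064, 0.0], [-0.064, 0.998, -0.0], [-0.0, -0.0, -1.0]]
contact_force: [-0.5, 0.1, -2.1]
finger_gap: 0.0284
finger_force: 61.6
```

Emit:
{"method": "step_arm", "body": {"commands": [{"x": -0.0283, "y": -0.158, "z": 0, "wx": 0, "wy": 0, "wz": -0.0047}, {"x": -0.0283, "y": -0.158, "z": 0, "wx": 0, "wy": 0, "wz": -0.0047}, {"x": -0.0283, "y": -0.158, "z": 0, "wx": 0, "wy": 0, "wz": -0.0047}, {"x": -0.0283, "y": -0.158, "z": 0, "wx": 0, "wy": 0, "wz": -0.0047}, {"x": -0.0283, "y": -0.158, "z": 0, "wx": 0, "wy": 0, "wz": -0.0047}]}}

```text
time_s: 32.98
position: [0.5294, -0.0026, 0.1438]
tcp_rot: [[-1.0, 0.011, -0.002], [0.011, 1.0, 0.0], [0.002, 0.0, -1.0]]
contact_force: [1.0, -0.2, -1.2]
finger_gap: 0.0282
finger_force: 61.6
```

Emit:
{"method": "step_arm", "body": {"commands": [{"x": -0.0283, "y": -0.158, "z": 0, "wx": 0, "wy": 0, "wz": -0.0047}, {"x": 0, "y": 0, "z": 0, "wx": 0, "wy": 0, "wz": 0}, {"x": 0, "y": 0, "z": 0, "wx": 0, "wy": 0, "wz": 0}, {"x": 0, "y": 0, "z": 0, "wx": 0, "wy": 0, "wz": 0}, {"x": 0, "y": 0, "z": 0, "wx": 0, "wy": 0, "wz": 0}]}}

```text
time_s: 33.6
position: [0.5236, -0.04, 0.1449]
tcp_rot: [[-1.0, 0.024, -0.0], [0.024, 1.0, 0.0], [0.0, 0.0, -1.0]]
contact_force: [0.5, -0.6, -0.8]
finger_gap: 0.0288
finger_force: 61.6
```

```bash
python3 - <<'E'
from h import *
s=show();im=read_camera('wrist');cv2.imwrite('pics/w10.png',im[:,:,::-1])
for v in (120,):
  r=im[v,180:340].astype(int).sum(1);print(v,r.tolist())
im=read_camera('top')
for t in range(150,180,10):print(t,[b for b in boards(im,thr=t) if b[1]>80])
E
```

```text
t 33.6 p [ 0.5236 -0.04    0.1449] yaw 178.6 zax [-0.  0. -1.] gap 0.0288 F [ 0.5 -0.6 -0.8] 61.63418412208557 q [-0.2   0.05 -0.11  1.41  0.   -0.18]
120 [483, 482, 483, 484, 484, 486, 477, 411, 317, 339, 365, 387, 401, 397, 399, 398, 399, 397, 401, 400, 400, 401, 400, 400, 401, 399, 399, 399, 399, 399, 401, 399, 400, 399, 401, 400, 401, 399, 401, 400, 401, 400, 396, 375, 344, 385, 419, 443, 465, 486, 501, 508, 505, 505, 507, 505, 505, 505, 505, 505, 507, 508, 509, 507, 505, 508, 510, 507, 507, 508, 511, 509, 508, 510, 511, 508, 509, 508, 510, 510, 509, 508, 510, 510, 510, 510, 511, 509, 513, 511, 511, 512, 511, 511, 511, 512, 511, 510, 512, 513, 512, 515, 513, 513, 513, 513, 513, 514, 513, 504, 487, 464, 443, 417, 378, 347, 391, 396, 397, 399, 397, 396, 399, 399, 399, 402, 453, 582, 596, 596, 594, 597, 597, 594, 597, 596, 594, 593, 595, 595, 594, 594, 595, 594, 595, 593, 594, 590, 568, 420, 397, 396, 397, 396, 395, 394, 394, 396, 395, 396]
150 [[572.0, 352.5, 138.2, 29.0, 4.5]]
160 [[572.0, 352.7, 137.7, 27.9, 4.9]]
170 [[572.2, 352.2, 136.6, 25.3, 5.5]]
```

Emit:
{"method": "step_arm", "body": {"commands": [{"x": 0.002, "y": -0.002, "z": -0.06, "wx": 0, "wy": 0, "wz": 0}, {"x": 0, "y": 0, "z": -0.06, "wx": 0, "wy": 0, "wz": 0}, {"x": 0, "y": 0, "z": -0.04, "wx": 0, "wy": 0, "wz": 0}, {"x": 0, "y": 0, "z": -0.02, "wx": 0, "wy": 0, "wz": 0}, {"x": 0, "y": 0, "z": -0.004, "wx": 0, "wy": 0, "wz": 0}]}}

```text
time_s: 34.33
position: [0.5238, -0.0415, 0.0993]
tcp_rot: [[-1.0, 0.025, -0.0], [0.025, 1.0, 0.0], [0.0, 0.0, -1.0]]
contact_force: [-2.6, -0.1, 2.7]
finger_gap: 0.0287
finger_force: 62.2
```

Emit:
{"method": "step_arm", "body": {"commands": [{"x": 0, "y": 0, "z": 0, "wx": 0, "wy": 0, "wz": 0}, {"x": 0, "y": 0, "z": 0, "wx": 0, "wy": 0, "wz": 0}, {"x": 0, "y": 0, "z": 0, "wx": 0, "wy": 0, "wz": 0}, {"x": 0, "y": 0, "z": 0, "wx": 0, "wy": 0, "wz": 0}, {"x": 0, "y": 0, "z": 0, "wx": 0, "wy": 0, "wz": 0}]}}

```text
time_s: 34.95
position: [0.5243, -0.0416, 0.0993]
tcp_rot: [[-1.0, 0.025, 0.001], [0.025, 1.0, -0.0], [-0.001, -0.0, -1.0]]
contact_force: [-0.2, -0.6, 0.8]
finger_gap: 0.0284
finger_force: 61.9
```

Emit:
{"method": "step_arm", "body": {"commands": [{"x": 0, "y": 0, "z": 0, "wx": 0, "wy": 0, "wz": 0}, {"x": 0, "y": 0, "z": 0, "wx": 0, "wy": 0, "wz": 0}, {"x": 0, "y": 0, "z": 0, "wx": 0, "wy": 0, "wz": 0}, {"x": 0, "y": 0, "z": 0.04, "wx": 0, "wy": 0, "wz": 0}, {"x": 0, "y": 0, "z": 0.1, "wx": 0, "wy": 0, "wz": 0}], "jaw": 0.5}}

```text
time_s: 35.58
position: [0.5229, -0.0413, 0.1335]
tcp_rot: [[-1.0, 0.025, -0.003], [0.025, 1.0, 0.001], [0.003, 0.001, -1.0]]
contact_force: [0.1, 0.8, -0.5]
finger_gap: 0.043
finger_force: 0.0
```

Emit:
{"method": "step_arm", "body": {"commands": [{"x": 0, "y": 0, "z": 0.06, "wx": 0, "wy": 0, "wz": 0}, {"x": 0.0209, "y": 0.1742, "z": 0, "wx": 0, "wy": 0, "wz": 0.0041}, {"x": 0.0209, "y": 0.1742, "z": 0, "wx": 0, "wy": 0, "wz": 0.0041}, {"x": 0.0209, "y": 0.1742, "z": 0, "wx": 0, "wy": 0, "wz": 0.0041}, {"x": 0.0209, "y": 0.1742, "z": 0, "wx": 0, "wy": 0, "wz": 0.0041}]}}

```text
time_s: 36.2
position: [0.5453, 0.134, 0.1497]
tcp_rot: [[-1.0, -0.026, 0.001], [-0.026, 1.0, 0.0], [-0.001, -0.0, -1.0]]
contact_force: [0.7, -0.0, 0.7]
finger_gap: 0.0423
finger_force: 0.0
```

Emit:
{"method": "step_arm", "body": {"commands": [{"x": 0.0209, "y": 0.1742, "z": 0, "wx": 0, "wy": 0, "wz": 0.0041}, {"x": 0.0209, "y": 0.1742, "z": 0, "wx": 0, "wy": 0, "wz": 0.0041}, {"x": 0.0209, "y": 0.1742, "z": 0, "wx": 0, "wy": 0, "wz": 0.0041}, {"x": 0.0209, "y": 0.1742, "z": 0, "wx": 0, "wy": 0, "wz": 0.0041}, {"x": 0.0209, "y": 0.1742, "z": -0.08, "wx": 0, "wy": 0, "wz": 0.0041}], "jaw": 0.6}}

```text
time_s: 36.83
position: [0.5728, 0.3527, 0.1319]
tcp_rot: [[-0.996, -0.091, 0.005], [-0.091, 0.996, 0.002], [-0.005, 0.002, -1.0]]
contact_force: [1.2, -0.3, -0.1]
finger_gap: 0.0512
finger_force: 0.0
```

Emit:
{"method": "step_arm", "body": {"commands": [{"x": 0, "y": 0, "z": -0.1, "wx": 0, "wy": 0, "wz": 0}, {"x": 0, "y": 0, "z": 0, "wx": 0, "wy": 0, "wz": 0}, {"x": 0, "y": 0, "z": 0, "wx": 0, "wy": 0, "wz": 0}, {"x": 0, "y": 0, "z": 0, "wx": 0, "wy": 0, "wz": 0}, {"x": 0, "y": 0, "z": 0, "wx": 0, "wy": 0, "wz": 0}]}}

```text
time_s: 37.45
position: [0.5719, 0.3503, 0.1057]
tcp_rot: [[-0.996, -0.09, 0.002], [-0.09, 0.996, 0.001], [-0.002, 0.001, -1.0]]
contact_force: [-0.3, 0.5, 0.7]
finger_gap: 0.0513
finger_force: 0.0
```

```bash
python3 -c "
from h import *
look()
s=get_state();im=read_camera('wrist');cv2.imwrite('pics/w11.png',im[:,:,::-1])
for t in(80,100,120,190,200):print(t,boards(im,'wrist',.019,200,s,t))
"
```

```text
t 37.45 p [0.5719 0.3503 0.1057] yaw -174.9 zax [ 0.002  0.001 -1.   ] gap 0.0513 F [-0.3  0.5  0.7] 0.0 q [0.45 0.44 0.27 1.4  0.   0.36]
150 [[571.5, 351.6, 138.2, 29.7, 5.1]]
165 [[571.5, 351.5, 138.2, 29.5, 5.3]]
180 [[571.5, 351.5, 138.3, 29.2, 5.3]]
top 158 []
top 170 []
80 [[571.3, 351.4, 138.7, 30.8, 5.3]]
100 [[571.3, 351.6, 138.6, 30.4, 5.1]]
120 [[571.3, 351.6, 138.7, 30.0, 5.0]]
190 [[571.1, 351.8, 137.2, 29.0, 5.0]]
200 [[571.1, 351.8, 137.2, 29.0, 5.0]]
```

Emit:
{"method": "step_arm", "body": {"commands": [{"x": -0.005, "y": 0.004, "z": -0.08, "wx": 0, "wy": 0, "wz": 0}, {"x": 0, "y": 0, "z": -0.1, "wx": 0, "wy": 0, "wz": 0}, {"x": 0, "y": 0, "z": -0.09, "wx": 0, "wy": 0, "wz": 0}, {"x": 0, "y": 0, "z": -0.04, "wx": 0, "wy": 0, "wz": 0}, {"x": 0, "y": 0, "z": -0.009, "wx": 0, "wy": 0, "wz": 0}]}}

```text
time_s: 38.22
position: [0.5694, 0.3512, 0.0237]
tcp_rot: [[-0.996, -0.091, -0.001], [-0.091, 0.996, -0.001], [0.001, -0.0, -1.0]]
contact_force: [-0.3, -0.6, 0.2]
finger_gap: 0.0515
finger_force: 0.0
```

Emit:
{"method": "step_arm", "body": {"commands": [{"x": 0, "y": 0, "z": 0, "wx": 0, "wy": 0, "wz": 0}, {"x": 0, "y": 0, "z": 0, "wx": 0, "wy": 0, "wz": 0}, {"x": 0, "y": 0, "z": 0, "wx": 0, "wy": 0, "wz": 0}, {"x": 0, "y": 0, "z": 0, "wx": 0, "wy": 0, "wz": 0}, {"x": 0, "y": 0, "z": 0, "wx": 0, "wy": 0, "wz": 0}], "jaw": 0}}

```text
time_s: 38.85
position: [0.5708, 0.3519, 0.0258]
tcp_rot: [[-0.996, -0.091, 0.002], [-0.091, 0.996, 0.001], [-0.002, 0.001, -1.0]]
contact_force: [0.0, 0.1, 6.3]
finger_gap: 0.0282
finger_force: 62.4
```

Emit:
{"method": "step_arm", "body": {"commands": [{"x": 0, "y": 0, "z": 0.14, "wx": 0, "wy": 0, "wz": 0}, {"x": 0, "y": 0, "z": 0.19, "wx": 0, "wy": 0, "wz": 0}, {"x": 0, "y": 0, "z": 0.19, "wx": 0, "wy": 0, "wz": 0}, {"x": -0.0186, "y": -0.1438, "z": 0, "wx": 0, "wy": 0, "wz": -0.0537}, {"x": -0.0186, "y": -0.1438, "z": 0, "wx": 0, "wy": 0, "wz": -0.0537}]}}

```text
time_s: 39.48
position: [0.5605, 0.2791, 0.1545]
tcp_rot: [[-0.969, 0.248, 0.001], [0.248, 0.969, -0.0], [-0.001, 0.0, -1.0]]
contact_force: [0.4, -0.6, -0.3]
finger_gap: 0.0287
finger_force: 61.7
```

Emit:
{"method": "step_arm", "body": {"commands": [{"x": -0.0186, "y": -0.1438, "z": 0, "wx": 0, "wy": 0, "wz": -0.0537}, {"x": -0.0186, "y": -0.1438, "z": 0, "wx": 0, "wy": 0, "wz": -0.0537}, {"x": -0.0186, "y": -0.1438, "z": 0, "wx": 0, "wy": 0, "wz": -0.0537}, {"x": -0.0186, "y": -0.1438, "z": 0, "wx": 0, "wy": 0, "wz": -0.0537}, {"x": -0.0186, "y": -0.1438, "z": 0, "wx": 0, "wy": 0, "wz": -0.0537}]}}

```text
time_s: 40.1
position: [0.5363, 0.0986, 0.1532]
tcp_rot: [[-0.457, 0.889, -0.002], [0.889, 0.457, -0.0], [0.001, -0.002, -1.0]]
contact_force: [0.0, 0.3, -0.2]
finger_gap: 0.0281
finger_force: 61.7
```

Emit:
{"method": "step_arm", "body": {"commands": [{"x": -0.0186, "y": -0.1438, "z": 0, "wx": 0, "wy": 0, "wz": -0.0537}, {"x": -0.0186, "y": -0.1438, "z": 0, "wx": 0, "wy": 0, "wz": -0.0537}, {"x": -0.0186, "y": -0.1438, "z": 0, "wx": 0, "wy": 0, "wz": -0.0537}, {"x": 0, "y": 0, "z": 0, "wx": 0, "wy": 0, "wz": 0}, {"x": 0, "y": 0, "z": 0, "wx": 0, "wy": 0, "wz": 0}]}}

```text
time_s: 40.72
position: [0.5229, -0.0077, 0.1536]
tcp_rot: [[0.025, 1.0, -0.001], [1.0, -0.025, 0.001], [0.001, -0.001, -1.0]]
contact_force: [-0.1, 0.3, -1.3]
finger_gap: 0.0283
finger_force: 61.7
```

Emit:
{"method": "step_arm", "body": {"commands": [{"x": 0, "y": 0, "z": 0, "wx": 0, "wy": 0, "wz": 0}, {"x": 0, "y": 0, "z": 0, "wx": 0, "wy": 0, "wz": 0}, {"x": 0, "y": 0, "z": 0, "wx": 0, "wy": 0, "wz": 0}, {"x": 0, "y": 0, "z": 0, "wx": 0, "wy": 0, "wz": 0}, {"x": 0, "y": 0, "z": 0, "wx": 0, "wy": 0, "wz": 0}]}}

```text
time_s: 41.35
position: [0.5233, -0.008, 0.1543]
tcp_rot: [[0.025, 1.0, 0.0], [1.0, -0.025, 0.0], [0.0, 0.0, -1.0]]
contact_force: [-0.1, 0.7, -0.4]
finger_gap: 0.0282
finger_force: 61.7
```

```bash
python3 - <<'E'
from h import *
s=show();im=read_camera('wrist');cv2.imwrite('pics/w12.png',im[:,:,::-1])
E
```

```text
t 41.35 p [ 0.5233 -0.008   0.1543] yaw 88.5 zax [ 0.  0. -1.] gap 0.0282 F [-0.1  0.7 -0.4] 61.70096755027771 q [-0.14  0.04 -0.1   1.43  0.    1.45]
```

View pics/w12.png

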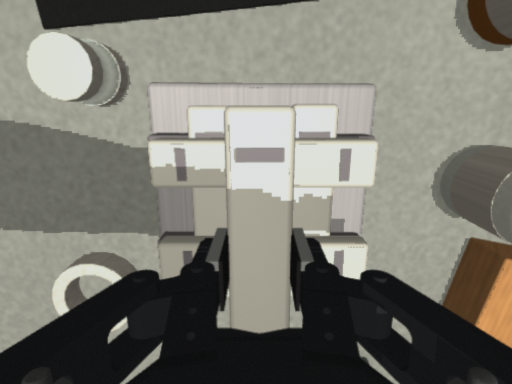

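Seen from above, the stack is square: layer 1 ends at rows 105–137 (cols 190–336) and layer 2 at rows 138–186 and 235–278 (cols 150–376). The held board is centred at column 260, so I'll place it.

Emit:
{"method": "step_arm", "body": {"commands": [{"x": 0.006, "y": 0, "z": -0.06, "wx": 0, "wy": 0, "wz": 0}, {"x": 0, "y": 0, "z": -0.05, "wx": 0, "wy": 0, "wz": 0}, {"x": 0, "y": 0, "z": -0.03, "wx": 0, "wy": 0, "wz": 0}, {"x": 0, "y": 0, "z": -0.014, "wx": 0, "wy": 0, "wz": 0}, {"x": 0, "y": 0, "z": -0.005, "wx": 0, "wy": 0, "wz": 0}]}}

```text
time_s: 42.02
position: [0.5248, -0.0081, 0.1148]
tcp_rot: [[0.026, 1.0, -0.0], [1.0, -0.026, -0.0], [-0.0, -0.0, -1.0]]
contact_force: [-1.5, -0.6, 3.1]
finger_gap: 0.0283
finger_force: 62.2
```

Emit:
{"method": "step_arm", "body": {"commands": [{"x": 0, "y": 0, "z": 0, "wx": 0, "wy": 0, "wz": 0}, {"x": 0, "y": 0, "z": 0, "wx": 0, "wy": 0, "wz": 0}, {"x": 0, "y": 0, "z": 0, "wx": 0, "wy": 0, "wz": 0}, {"x": 0, "y": 0, "z": 0, "wx": 0, "wy": 0, "wz": 0}, {"x": 0, "y": 0, "z": 0, "wx": 0, "wy": 0, "wz": 0}]}}

```text
time_s: 42.65
position: [0.5251, -0.0081, 0.1148]
tcp_rot: [[0.026, 1.0, 0.001], [1.0, -0.026, -0.0], [-0.0, 0.001, -1.0]]
contact_force: [-0.2, 0.3, 0.1]
finger_gap: 0.0285
finger_force: 61.8
```

Emit:
{"method": "step_arm", "body": {"commands": [{"x": 0, "y": 0, "z": 0, "wx": 0, "wy": 0, "wz": 0}, {"x": 0, "y": 0, "z": 0, "wx": 0, "wy": 0, "wz": 0}, {"x": 0, "y": 0, "z": 0, "wx": 0, "wy": 0, "wz": 0}, {"x": 0, "y": 0, "z": 0.04, "wx": 0, "wy": 0, "wz": 0}, {"x": 0, "y": 0, "z": 0.14, "wx": 0, "wy": 0, "wz": 0}], "jaw": 0.5}}

```text
time_s: 43.28
position: [0.523, -0.0078, 0.1581]
tcp_rot: [[0.026, 1.0, -0.005], [1.0, -0.026, 0.001], [0.001, -0.005, -1.0]]
contact_force: [-0.0, -0.2, -0.5]
finger_gap: 0.0424
finger_force: 0.0
```

Emit:
{"method": "step_arm", "body": {"commands": [{"x": 0, "y": 0, "z": 0.2, "wx": 0, "wy": 0, "wz": 0}, {"x": 0, "y": 0, "z": 0, "wx": 0, "wy": 0, "wz": 0}, {"x": 0, "y": 0, "z": 0, "wx": 0, "wy": 0, "wz": 0}, {"x": 0.0405, "y": -0.168, "z": 0, "wx": 0, "wy": 0, "wz": 0}, {"x": 0.0405, "y": -0.168, "z": 0, "wx": 0, "wy": 0, "wz": 0}]}}

```text
time_s: 43.9
position: [0.5443, -0.0922, 0.2077]
tcp_rot: [[0.024, 1.0, -0.003], [1.0, -0.024, 0.001], [0.001, -0.003, -1.0]]
contact_force: [0.6, 0.8, -0.2]
finger_gap: 0.0429
finger_force: 0.0
```

Emit:
{"method": "step_arm", "body": {"commands": [{"x": 0.0405, "y": -0.168, "z": 0, "wx": 0, "wy": 0, "wz": 0}, {"x": 0.0405, "y": -0.168, "z": 0, "wx": 0, "wy": 0, "wz": 0}, {"x": 0.0405, "y": -0.168, "z": 0, "wx": 0, "wy": 0, "wz": 0}, {"x": 0.0405, "y": -0.168, "z": 0, "wx": 0, "wy": 0, "wz": 0}, {"x": 0.0405, "y": -0.168, "z": 0, "wx": 0, "wy": 0, "wz": 0}], "jaw": 0}}

```text
time_s: 44.52
position: [0.595, -0.3029, 0.2072]
tcp_rot: [[0.026, 1.0, -0.003], [1.0, -0.026, 0.002], [0.002, -0.003, -1.0]]
contact_force: [0.1, -0.9, 0.3]
finger_gap: 0.0004
finger_force: 0.0
```

Emit:
{"method": "step_arm", "body": {"commands": [{"x": 0.0405, "y": -0.168, "z": 0, "wx": 0, "wy": 0, "wz": 0}, {"x": 0, "y": 0, "z": 0, "wx": 0, "wy": 0, "wz": 0}, {"x": 0, "y": 0, "z": 0, "wx": 0, "wy": 0, "wz": 0}, {"x": 0, "y": 0, "z": 0, "wx": 0, "wy": 0, "wz": 0}, {"x": 0, "y": 0, "z": 0, "wx": 0, "wy": 0, "wz": 0}]}}

```text
time_s: 45.15
position: [0.6059, -0.3428, 0.2103]
tcp_rot: [[0.024, 1.0, 0.001], [1.0, -0.024, -0.0], [-0.0, 0.001, -1.0]]
contact_force: [-0.2, 0.3, 0.1]
finger_gap: 0.0002
finger_force: 0.0
```

```bash
python3 - <<'E'
from h import *
s=show();c=read_camera('scene');t=read_camera('top');a=cv2.resize(c[120:370,110:310,::-1],(480,600),interpolation=cv2.INTER_CUBIC)
cv2.imwrite('pics/last1.png',a);cv2.imwrite('scene_b.png',c[:,:,::-1]);cv2.imwrite('top_b.png',t[:,:,::-1])
for th in range(150,235,10):print(th,[b for b in boards(t,z=.108,thr=th) if b[1]<100],[b for b in boards(t,z=.092,thr=th) if b[1]<100])
print('cup',w('top',[[571*.64,213*.64]],.085))
E
```

```text
t 45.15 p [ 0.6059 -0.3428  0.2103] yaw 88.6 zax [ 0.001 -0.    -1.   ] gap 0.0002 F [-0.2  0.3  0.1] 0.0 q [-0.61  0.52  0.58  1.64  0.    0.98]
150 [] []
160 [] []
170 [] []
180 [] []
190 [] []
200 [[505.8, 60.3, 127.1, 25.9, -3.5]] [[507.9, 60.0, 128.6, 26.2, -3.5]]
210 [] []
220 [] []
230 [] []
cup [[ 0.69137795 -0.3167727   0.085     ]]
```

Emit:
{"method": "step_arm", "body": {"commands": [{"x": 0, "y": 0, "z": -0.1, "wx": 0, "wy": 0, "wz": 0}, {"x": 0, "y": 0, "z": -0.06, "wx": 0, "wy": 0, "wz": 0}, {"x": 0, "y": 0, "z": -0.04, "wx": 0, "wy": 0, "wz": 0}, {"x": 0, "y": 0, "z": -0.03, "wx": 0, "wy": 0, "wz": 0}, {"x": 0, "y": 0, "z": -0.03, "wx": 0, "wy": 0, "wz": 0}]}}

```text
time_s: 45.88
position: [0.6063, -0.3453, 0.1465]
tcp_rot: [[0.026, 1.0, 0.002], [1.0, -0.026, -0.003], [-0.003, 0.002, -1.0]]
contact_force: [-3.2, -0.5, 11.7]
finger_gap: -0.0002
finger_force: 5.6
```

Emit:
{"method": "step_arm", "body": {"commands": [{"x": 0, "y": 0, "z": -0.03, "wx": 0, "wy": 0, "wz": 0}, {"x": 0, "y": 0, "z": -0.03, "wx": 0, "wy": 0, "wz": 0}, {"x": 0, "y": 0, "z": -0.03, "wx": 0, "wy": 0, "wz": 0}, {"x": 0, "y": 0, "z": -0.02, "wx": 0, "wy": 0, "wz": 0}, {"x": 0, "y": 0, "z": -0.02, "wx": 0, "wy": 0, "wz": 0}]}}

```text
time_s: 46.5
position: [0.6055, -0.3433, 0.1109]
tcp_rot: [[0.025, 1.0, -0.001], [1.0, -0.025, 0.002], [0.002, -0.001, -1.0]]
contact_force: [-0.2, -0.1, 0.4]
finger_gap: -0.0004
finger_force: 0.0
```

Emit:
{"method": "step_arm", "body": {"commands": [{"x": 0, "y": 0, "z": -0.012, "wx": 0, "wy": 0, "wz": 0}, {"x": 0, "y": 0, "z": -0.01, "wx": 0, "wy": 0, "wz": 0}, {"x": 0, "y": 0, "z": -0.006, "wx": 0, "wy": 0, "wz": 0}, {"x": 0, "y": 0, "z": 0, "wx": 0, "wy": 0, "wz": 0}, {"x": 0, "y": 0, "z": 0, "wx": 0, "wy": 0, "wz": 0}]}}

```text
time_s: 47.12
position: [0.6057, -0.3435, 0.1071]
tcp_rot: [[0.025, 1.0, 0.0], [1.0, -0.025, 0.0], [0.0, 0.0, -1.0]]
contact_force: [-3.6, 1.7, 6.9]
finger_gap: 0.0001
finger_force: 3.2
```

Emit:
{"method": "step_arm", "body": {"commands": [{"x": 0, "y": 0, "z": 0.08, "wx": 0, "wy": 0, "wz": 0}, {"x": 0, "y": 0, "z": 0.18, "wx": 0, "wy": 0, "wz": 0}, {"x": 0, "y": 0, "z": 0.18, "wx": 0, "wy": 0, "wz": 0}, {"x": 0, "y": 0, "z": 0, "wx": 0, "wy": 0, "wz": 0}, {"x": -0.073, "y": 0.0302, "z": 0, "wx": 0, "wy": 0, "wz": 0.054}]}}

```text
time_s: 47.75
position: [0.5883, -0.3368, 0.2143]
tcp_rot: [[-0.149, 0.989, 0.001], [0.989, 0.149, -0.0], [-0.0, 0.001, -1.0]]
contact_force: [0.5, -0.4, -0.8]
finger_gap: -0.0
finger_force: 0.0
```

Emit:
{"method": "step_arm", "body": {"commands": [{"x": -0.073, "y": 0.0302, "z": 0, "wx": 0, "wy": 0, "wz": 0.054}, {"x": -0.073, "y": 0.0302, "z": 0, "wx": 0, "wy": 0, "wz": 0.054}, {"x": -0.073, "y": 0.0302, "z": 0, "wx": 0, "wy": 0, "wz": 0.054}, {"x": -0.073, "y": 0.0302, "z": 0, "wx": 0, "wy": 0, "wz": 0.054}, {"x": -0.073, "y": 0.0302, "z": 0, "wx": 0, "wy": 0, "wz": 0.054}], "jaw": 0.7}}

```text
time_s: 48.38
position: [0.4953, -0.298, 0.2135]
tcp_rot: [[-0.84, 0.542, -0.002], [0.542, 0.84, 0.001], [0.002, 0.0, -1.0]]
contact_force: [-0.1, -1.0, 1.2]
finger_gap: 0.0599
finger_force: 0.0
```

Emit:
{"method": "step_arm", "body": {"commands": [{"x": -0.073, "y": 0.0302, "z": 0, "wx": 0, "wy": 0, "wz": 0.054}, {"x": -0.073, "y": 0.0302, "z": 0, "wx": 0, "wy": 0, "wz": 0.054}, {"x": -0.073, "y": 0.0302, "z": 0, "wx": 0, "wy": 0, "wz": 0.054}, {"x": 0, "y": 0, "z": 0, "wx": 0, "wy": 0, "wz": 0}, {"x": 0, "y": 0, "z": 0, "wx": 0, "wy": 0, "wz": 0}]}}

```text
time_s: 49.0
position: [0.4418, -0.2761, 0.2144]
tcp_rot: [[-0.997, 0.072, -0.0], [0.072, 0.997, 0.0], [0.0, 0.0, -1.0]]
contact_force: [0.2, -0.4, 0.1]
finger_gap: 0.0597
finger_force: 0.0
```

```bash
python3 - <<'E'
from h import *
s=show();c=read_camera('scene');t=read_camera('top')
a=cv2.resize(c[130:370,110:300,::-1],(475,600),interpolation=cv2.INTER_CUBIC)
b=cv2.resize(t[140:230,240:400,::-1],(325,183),interpolation=cv2.INTER_CUBIC)
wv=cv2.resize(read_camera('wrist')[:,:,::-1],(325,244))
a=np.hstack([a,np.vstack([b,wv,np.zeros((173,325,3),np.uint8)])]);cv2.imwrite('pics/last.png',a)
E
```

```text
t 49.0 p [ 0.4418 -0.2761  0.2144] yaw 175.9 zax [-0.  0. -1.] gap 0.0597 F [ 0.2 -0.4  0.1] 0.0 q [-0.69  0.03  0.01  1.54  0.   -0.62]
```

View pics/last.png

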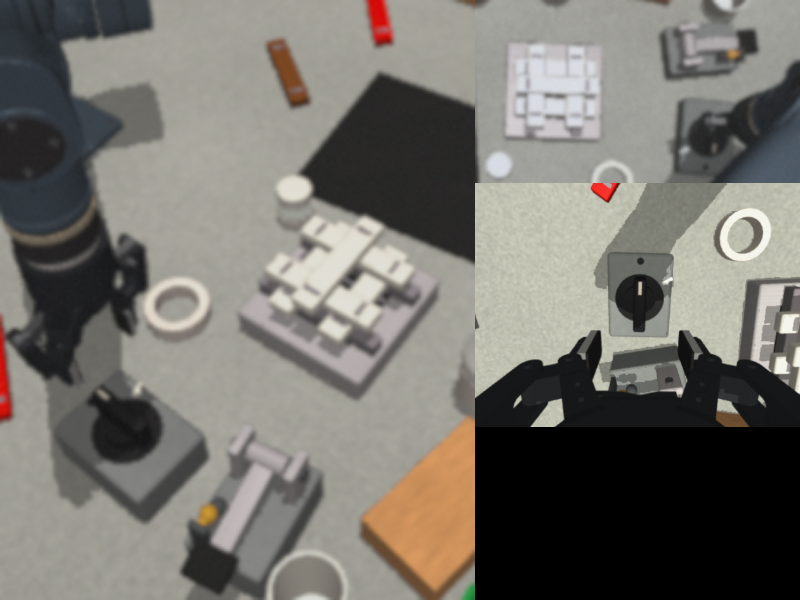

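The picture shows the stack up square on the rack at (338,275), the lever down at (210,565) and the isolator off under the gripper. Now I'll switch it on.

Emit:
{"method": "step_arm", "body": {"commands": [{"x": 0, "y": 0, "z": -0.1, "wx": 0, "wy": 0, "wz": 0}, {"x": 0, "y": 0, "z": -0.12, "wx": 0, "wy": 0, "wz": 0}, {"x": 0, "y": 0, "z": -0.12, "wx": 0, "wy": 0, "wz": 0}, {"x": 0, "y": 0, "z": -0.09, "wx": 0, "wy": 0, "wz": 0}, {"x": 0, "y": 0, "z": -0.035, "wx": 0, "wy": 0, "wz": 0}]}}

```text
time_s: 49.78
position: [0.4409, -0.2755, 0.0968]
tcp_rot: [[-0.998, 0.07, -0.003], [0.07, 0.998, 0.002], [0.003, 0.002, -1.0]]
contact_force: [-0.3, -0.5, -0.2]
finger_gap: 0.0597
finger_force: 0.0
```

Emit:
{"method": "step_arm", "body": {"commands": [{"x": 0, "y": 0, "z": 0, "wx": 0, "wy": 0, "wz": 0}, {"x": 0, "y": 0, "z": 0, "wx": 0, "wy": 0, "wz": 0}, {"x": 0, "y": 0, "z": 0, "wx": 0, "wy": 0, "wz": 0}, {"x": 0, "y": 0, "z": 0, "wx": 0, "wy": 0, "wz": 0}, {"x": 0, "y": 0, "z": 0, "wx": 0, "wy": 0, "wz": 0}], "jaw": 0}}

```text
time_s: 50.4
position: [0.4424, -0.2767, 0.1004]
tcp_rot: [[-0.998, 0.07, 0.003], [0.07, 0.998, -0.001], [-0.003, -0.001, -1.0]]
contact_force: [-0.1, 1.3, 5.4]
finger_gap: 0.0149
finger_force: 59.7
```

Emit:
{"method": "step_arm", "body": {"commands": [{"x": 0, "y": 0, "z": 0, "wx": 0, "wy": 0, "wz": -0.03}, {"x": 0, "y": 0, "z": 0, "wx": 0, "wy": 0, "wz": -0.035}, {"x": 0, "y": 0, "z": 0, "wx": 0, "wy": 0, "wz": -0.035}, {"x": 0, "y": 0, "z": 0, "wx": 0, "wy": 0, "wz": -0.035}, {"x": 0, "y": 0, "z": 0, "wx": 0, "wy": 0, "wz": -0.035}]}}

```text
time_s: 51.02
position: [0.4424, -0.2769, 0.1004]
tcp_rot: [[-0.822, 0.569, 0.002], [0.569, 0.822, -0.002], [-0.003, -0.001, -1.0]]
contact_force: [0.7, 1.0, 5.2]
finger_gap: 0.0148
finger_force: 58.4
```

Emit:
{"method": "step_arm", "body": {"commands": [{"x": 0, "y": 0, "z": 0, "wx": 0, "wy": 0, "wz": -0.035}, {"x": 0, "y": 0, "z": 0, "wx": 0, "wy": 0, "wz": -0.035}, {"x": 0, "y": 0, "z": 0, "wx": 0, "wy": 0, "wz": -0.035}, {"x": 0, "y": 0, "z": 0, "wx": 0, "wy": 0, "wz": -0.035}, {"x": 0, "y": 0, "z": 0, "wx": 0, "wy": 0, "wz": -0.025}]}}

```text
time_s: 51.65
position: [0.4422, -0.277, 0.1004]
tcp_rot: [[-0.432, 0.902, 0.002], [0.902, 0.432, -0.003], [-0.003, 0.0, -1.0]]
contact_force: [-0.3, 0.8, 5.8]
finger_gap: 0.0148
finger_force: 58.4
```

Emit:
{"method": "step_arm", "body": {"commands": [{"x": 0, "y": 0, "z": 0, "wx": 0, "wy": 0, "wz": 0}, {"x": 0, "y": 0, "z": 0, "wx": 0, "wy": 0, "wz": 0}, {"x": 0, "y": 0, "z": 0, "wx": 0, "wy": 0, "wz": 0}, {"x": 0, "y": 0, "z": 0, "wx": 0, "wy": 0, "wz": 0}, {"x": 0, "y": 0, "z": 0.05, "wx": 0, "wy": 0, "wz": 0}], "jaw": 0.7}}

```text
time_s: 52.28
position: [0.4406, -0.2754, 0.1104]
tcp_rot: [[-0.434, 0.901, -0.002], [0.901, 0.434, 0.002], [0.003, -0.001, -1.0]]
contact_force: [-0.0, 0.7, -0.3]
finger_gap: 0.0597
finger_force: 0.0
```

Emit:
{"method": "step_arm", "body": {"commands": [{"x": 0, "y": 0, "z": 0.15, "wx": 0, "wy": 0, "wz": 0}, {"x": 0, "y": 0, "z": 0.22, "wx": 0, "wy": 0, "wz": 0}, {"x": 0, "y": 0, "z": 0.1, "wx": 0, "wy": 0, "wz": 0}, {"x": 0, "y": 0, "z": 0, "wx": 0, "wy": 0, "wz": 0}, {"x": 0, "y": 0, "z": 0, "wx": 0, "wy": 0, "wz": 0}]}}

```text
time_s: 52.9
position: [0.4414, -0.2759, 0.2282]
tcp_rot: [[-0.434, 0.901, -0.001], [0.901, 0.434, 0.001], [0.001, -0.0, -1.0]]
contact_force: [0.1, -0.1, -0.5]
finger_gap: 0.0595
finger_force: 0.0
```

```bash
python3 - <<'E'
from h import *
s=show();im=read_camera('wrist')
# white pointer line + dash: bright small blobs near the box; predict dash/pointer directions
hsv=cv2.cvtColor(im,cv2.COLOR_RGB2HSV)
C=w('wrist',[(260,190)],.09,s);print(C)
m=((hsv[:,:,2]<70)).astype(np.uint8)
n,l,st,c=cv2.connectedComponentsWithStats(m)
for i in range(1,n):
    if st[i,4]>300 and c[i][1]<240:
        print(st[i],c[i]);x,y,ww,hh=st[i,:4]
        f=(l[y:y+hh,x:x+ww]!=i)&(hsv[y:y+hh,x:x+ww,2]>110)
        v,u=np.where(f[2:-2,2:-2]);u=u+x+2;v=v+y+2
        n2,l2,s2,c2=cv2.connectedComponentsWithStats(f.astype(np.uint8))
        print([(s2[j].tolist(),(c2[j]+[x,y]).tolist()) for j in range(1,n2) if s2[j,4]>15])
E
```

```text
t 52.9 p [ 0.4414 -0.2759  0.2282] yaw 115.7 zax [-0.001  0.001 -1.   ] gap 0.0595 F [ 0.1 -0.1 -0.5] 0.0 q [-0.69  0.03  0.03  1.57  0.    0.43]
[[ 0.44306988 -0.27822589  0.09      ]]
[ 224  143   73   86 4180] [259.47583732 181.24066986]
[([46, 0, 27, 23, 254], [288.26771653543307, 150.0511811023622]), ([34, 11, 6, 20, 113], [260.3893805309734, 163.3716814159292]), ([44, 45, 29, 41, 678], [284.882005899705, 215.2787610619469]), ([0, 65, 28, 21, 427], [236.08899297423886, 220.30913348946137])]
```

```bash
python3 -c "
from bench import *
print(job_done())"
```

```text
the job is handed in; nothing more can be done
None
```

The job is handed in after about 53 s: the isolator was switched off, the five boards present were stacked 2 + 2 + 1 on the rack, the air-gate lever was pressed onto its catch, and the isolator was switched back on.

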